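# Setting neck blanks to dry on the instrument maker's bench

### The arm

A 6-joint arm with a two-finger parallel gripper is mounted at the origin on the work surface. World frame = base frame: x ahead of the robot, y to its left, z up, the work surface at z = 0. Lengths are in mm, angles in rad, forces in N, time in s.
With the tool pointing down it reaches from about 350 to 775 mm from the base axis. Payload 7.3 kg.
Tool frame: the origin (TCP) lies at the very end of the fingers, on their centre line; the grasp point (between the pads) lies 19 mm behind it; x points along the fingers, y is the direction in which the jaws open and shut, and the axes are right-handed (so a half turn about x gives the same grasp; the last joint's range is limited). The gripper opens to 92 mm and grips with 3 to 60 N. Pads are 19 mm wide; open, the fingers measure 130 mm over their backs; the gripper's body (75 mm by 190 mm) begins 47 mm behind the grasp point.
Start: joints at [-0.146, 0.342, 1.524, -0, 1.275, -0.146], TCP at [525.019, 0.019, 226.741] pointing down, gripper open.
Joint ranges: [-2.53, 2.53], [-0.77, 2.02], [0.04, 2.7], [-1, 4.14], [0.28, 2.66], [-3.11, 3.11]. Speed limits (rad/s): [2.57, 2.57, 3.14, 3.14, 3.14, 3.14].

### API

Orientations are given as [roll, pitch, yaw] about the fixed x, y, z axes, in that order (R = Rz(yaw) Ry(pitch) Rx(roll)).
In Python, from plant import sensors, capture, bot gives the robot as it stands.
- The arm moves only by the shell command python3 -m crank 'ROWS' [OPENING]. ROWS is JSON, a list of rows, each an object of numbers: "dx", "dy", "dz": the shift along the tool's x, y, z in cm; "spin": the turn about the tool's x in rad. A call has 1 to 20 rows; each row is the pose to reach, as a shift and turn from the pose commanded when the call began, along the tool's axes at that moment; what a row does not reach only later rows make up. A row lasts 1/12 s, in which the tool goes at most 41.7 mm and 7.16 degrees, less where a joint would pass 70% of its speed; a pose out of reach is approached as far as the arm can. A call with a gripper value outside its range is refused whole. OPENING is the opening in per cent of the stroke, from 0 (shut) to 100 (fully open), set as the call begins (- or left out, the last holds). The fingers move at their own pace and stop on an object; the grip force is fixed at half the most. Time passes only in rows, so rows that repeat a pose let the fingers close. It gives the time, the measured TCP pose, the force and the opening at its end, in the units of the state.
- sensors.get_obs(): the state, without advancing time (a new reading comes with each control period).
- capture(name): name is "scene" or "side" or "wrist"; returns a dict with "frame" (400x640x3 uint8, blue, green, red), "vfov" (degrees; the focal length in pixels is half the picture's height over the tangent of half this angle, whatever the lens; pixels are square), "cx", "cy" (the principal point, pixels), "k1" (the pictures are not rectified: a ray, as slopes to the right and down, at radius r is drawn at 1 + k1 r^2 times it, then the intrinsics apply), "view" (4x4, takes a point from world to camera coordinates); the wrist camera has in their place "mount" (4x4, takes a point from camera to tool coordinates, whose origin is the TCP and whose axes are the tool frame's). Camera axes: x right, y down, z forward; pixel columns grow to the right and rows downward; lengths in mm; the calibration is good to about 2 mm. A picture is of the moment at which its call begins: read the wrist's pose just before it. There is no depth.
- bot.close_job(): hands the job in, once; it reports no verdict.
The state is a dict: "time": time; "joint_positions": joint angles; "dq": joint speeds; "tau": joint torques, N m; "tool_pos": TCP position; "tcp_rot": TCP orientation; "contact_force": force on the tool from outside, world axes, zero at the start; "moment": the same for the moment, N m; "grip_width": finger opening in mm.
Only numpy, scipy, OpenCV 4.12 (cv2) and the standard library are available. Lean on these libraries where they do the work, as an engineer would, in place of code of your own. Each camera call takes 0.05 s, during which the arm holds its last target.

### The job

Set the squared neck blanks lying on the bench up to dry: lean every long one in the deep rack and every short one in the shallow rack, square to the back board, one to a bay, each with its foot against the stop and its top resting on the board. Any offcut block lying in the foot of a rack belongs in the scrap tray. Leave the drum, the jar and the hammer where they are.

Things in the scene. Friction and masses are not known exactly. Their poses are not given: they have to be found in the camera images.
- long_a_mid (a point): centre of a plain squared wooden neck blank, 200 mm long and 28 x 28 mm in section (long kind), 88-143 g; own x runs along its length, y and z across it; both ends are alike. It starts lying flat on the bench. May be absent.
- long_b_mid (a point): centre of a plain squared wooden neck blank, 200 mm long and 28 x 28 mm in section (long kind), 88-143 g; own x runs along its length, y and z across it; both ends are alike. It starts lying flat on the bench. May be absent.
- short_a_mid (a point): centre of a plain squared wooden neck blank, 140 mm long and 28 x 28 mm in section (short kind), 64-104 g; own x runs along its length, y and z across it; both ends are alike. It starts lying flat on the bench. May be absent.
- short_b_mid (a point): centre of a plain squared wooden neck blank, 140 mm long and 28 x 28 mm in section (short kind), 64-104 g; own x runs along its length, y and z across it; both ends are alike. It starts lying flat on the bench. May be absent.
- offcut_a_mid (a point): centre of a dark wooden offcut block, 62 mm (own x) x 46 mm (own y) x 40 mm (own z, up), 80 g, lying on the base of the deep rack behind its stop at the start. May be absent.
- offcut_b_mid (a point): centre of a dark wooden offcut block, 62 mm (own x) x 46 mm (own y) x 40 mm (own z, up), 80 g, lying on the base of the shallow rack behind its stop at the start. May be absent.
- rack_deep: fixed rack: base 12 mm thick, 180 mm wide (y); dark stop strip along one edge, 18 mm thick, 26 mm above the base; back board 190 mm above the base; 138 mm from stop face to board. Origin: bench height, mid-width, below the stop's inner face; x to the board, z up. Three ribs on the board (20 mm proud, from 60 mm over the base up; at mid-width and 85 mm either side) part two bays, one blank each; a long one leans at 55 degrees to the level.
- rack_shallow: fixed rack: base 12 mm thick, 180 mm wide (y); dark stop strip along one edge, 18 mm thick, 26 mm above the base; back board 140 mm above the base; 103 mm from stop face to board. Origin: bench height, mid-width, below the stop's inner face; x to the board, z up. Three ribs on the board (20 mm proud, from 60 mm over the base up; at mid-width and 85 mm either side) part two bays, one blank each; a short one leans at 55 degrees to the level.
- tray: open wooden scrap tray, fixed, 150 (x) x 140 (y) x 50 mm high, walls and floor about 6 mm; origin under its centre at bench height, z up.
- drum: bystander, not to be disturbed: small flat hand drum, 100 mm across, 40 mm tall; origin under it, at bench height.
- jar: bystander, not to be disturbed: amber jar with a steel lid, 66 mm across, 90 mm tall; origin under it, at bench height.
- mallet: bystander, not to be disturbed: bench hammer, 240 mm long, lying on the bench; origin under it, at bench height.
There are look-alikes about, which are no part of the job. What is shaped like the part that bears short_b_mid but grey or pink is not meant.

How it is judged (in metres and radians):
At the end, for the whole second after the job is handed in: Every blank present leans in its own rack (long: deep, short: shallow) within 4 degrees of 55 degrees, centre within 9 mm in depth and 10 mm in height of foot-at-stop, top-on-board, within 80 mm of mid-width, square within 10 degrees; every offcut present is in the tray (x of long_a_mid in the frame of rack_deep between 0.0598 and 0.0778 m and z of long_a_mid in the frame of rack_deep between 0.0919 and 0.1119 m and y of long_a_mid in the frame of rack_deep between -0.08 and 0.08 m and angle between the x axis of long_a_mid and the z axis of rack_deep, either way round between 0.5359 and 0.6859 rad and angle between the x axis of each of long_a_mid, long_b_mid and the y axis of rack_deep, either way round above 1.4 rad and x of long_b_mid in the frame of rack_deep between 0.0598 and 0.0778 m and z of long_b_mid in the frame of rack_deep between 0.0919 and 0.1119 m and y of long_b_mid in the frame of rack_deep between -0.08 and 0.08 m and angle between the x axis of long_b_mid and the z axis of rack_deep, either way round between 0.5359 and 0.6859 rad and x of short_a_mid in the frame of rack_shallow between 0.0426 and 0.0606 m and z of short_a_mid in the frame of rack_shallow between 0.0674 and 0.0874 m and y of short_a_mid in the frame of rack_shallow between -0.08 and 0.08 m and angle between the x axis of short_a_mid and the z axis of rack_shallow, either way round between 0.5359 and 0.6859 rad and angle between the x axis of each of short_a_mid, short_b_mid and the y axis of rack_shallow, either way round above 1.4 rad and x of short_b_mid in the frame of rack_shallow between 0.0426 and 0.0606 m and z of short_b_mid in the frame of rack_shallow between 0.0674 and 0.0874 m and y of short_b_mid in the frame of rack_shallow between -0.08 and 0.08 m and angle between the x axis of short_b_mid and the z axis of rack_shallow, either way round between 0.5359 and 0.6859 rad and x of offcut_a_mid in the frame of tray between -0.07 and 0.07 m and y of offcut_a_mid in the frame of tray between -0.065 and 0.065 m and z of each of offcut_a_mid, offcut_b_mid in the frame of tray below 0.075 m and x of offcut_b_mid in the frame of tray between -0.07 and 0.07 m and y of offcut_b_mid in the frame of tray between -0.065 and 0.065 m); the robot touches nothing.
It fails at once if the drum is pushed more than 30 mm (distance of drum from where it was at the start of the episode above 0.03 m).
It fails at once if the jar is pushed more than 30 mm (distance of jar from where it was at the start of the episode above 0.03 m).
It fails at once if the hammer is pushed more than 30 mm (distance of mallet from where it was at the start of the episode above 0.03 m).
Of offcut_a, offcut_b only 1 to 2 are there at a start; the rules pass over those that are not, and their reading is None.
Of long_a, long_b, short_a, short_b only 3 to 4 are there at a start; the rules pass over those that are not, and their reading is None.
At some moment in a run one of long_a, long_b, short_a, short_b, offcut_a, offcut_b may be knocked a few centimetres aside while the robot is not near it.
It also fails if it takes over 210 s, if anything falls off the work surface, if the arm or the gripper's body presses on something with over 40 N, if the wrist force passes 120 N, or if a joint passes its speed limit or range.

## Working session

There is one attempt and no reset: what is moved stays moved. The work goes in short steps, Python scripts to look and compute and a shell command to move; the robot and the scene stay as the last step left them, time stands still between calls to the robot, and variables do not carry over. Pictures are saved under pics/ and viewed, and the job is handed in when it is done.

```bash
ls; mkdir -p pics
python3 - <<'E'
from plant import sensors,capture,bot
import cv2,json
print(sensors.get_obs())
for n in ["scene","side","wrist"]:
    c=capture(n); cv2.imwrite(f"pics/{n}0.png",c["frame"])
    print(n,{k:(v.tolist() if hasattr(v,'tolist') else v) for k,v in c.items() if k!="frame"})
E
```

```text
pics
{'time': 0.0, 'joint_positions': array([-1.46011657e-01,  3.42747073e-01,  1.52497893e+00, -1.97890689e-05,
        1.27538647e+00, -1.45984696e-01]), 'dq': array([-0.00034002, -0.00052023,  0.00026764, -0.00027204,  0.00069376,
       -0.00105683]), 'tau': array([ 7.61924657e-04, -4.31245601e+01, -2.44219762e+01,  7.17750052e-02,
        5.59406646e-02, -1.04314388e-04]), 'tool_pos': array([5.24613311e+02, 6.69177575e-02, 2.26045609e+02]), 'tcp_rot': array([-1.70433084,  1.56927638,  3.00803696]), 'contact_force': array([-0.39496108, -0.30070321,  0.74837544]), 'moment': array([0.02637555, 0.0003753 , 0.06619646]), 'grip_width': 91.60924025732449}
scene {'vfov': 54.26077666152829, 'cx': 317.9381254515795, 'cy': 208.50379223097627, 'k1': -0.025619782875233702, 'view': [[-0.41246467147175625, 0.9109464095985401, -0.007038013016833071, 264.71302523870105], [0.5510998454915856, 0.24336419654942357, -0.7981621565427692, -228.449203840243], [-0.7253701503969174, -0.3330923395657462, -0.6024015589586159, 1352.7779103105281], [0.0, 0.0, 0.0, 1.0]]}
side {'vfov': 46.939154592664536, 'cx': 319.86228160986497, 'cy': 189.43327123361863, 'k1': -0.04911722401953503, 'view': [[0.9126024761181531, -0.4083605763322963, -0.01995896491732519, -506.92753572611525], [-0.2991980970965437, -0.6337834234585433, -0.7133015286980507, 142.04837781971995], [0.27863456224385263, 0.6569324256319851, -0.7005730289387774, 1179.8088130997778], [0.0, 0.0, 0.0, 1.0]]}
wrist {'vfov': 59.261842817996566, 'cx': 317.17920549693804, 'cy': 196.25453569742368, 'k1': 0.006033517149241731, 'mount': [[0.0008409052347550053, -0.2998993180711478, 0.9539704879601067, -158.15754557931365], [0.9999996421971538, 0.0003400557030374093, -0.0007745758068571833, 0.33684296321367935], [-9.210834868942883e-05, 0.953970797971603, 0.2998994967209394, -80.43036179487983], [0.0, 0.0, 0.0, 1.0]]}
```

View pics/scene0.png

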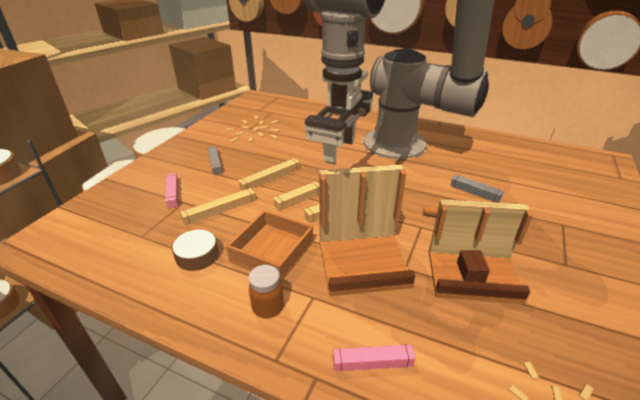

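View pics/side0.png

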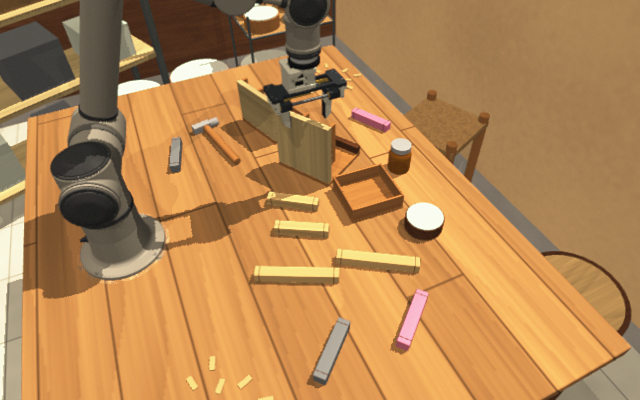

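View pics/wrist0.png

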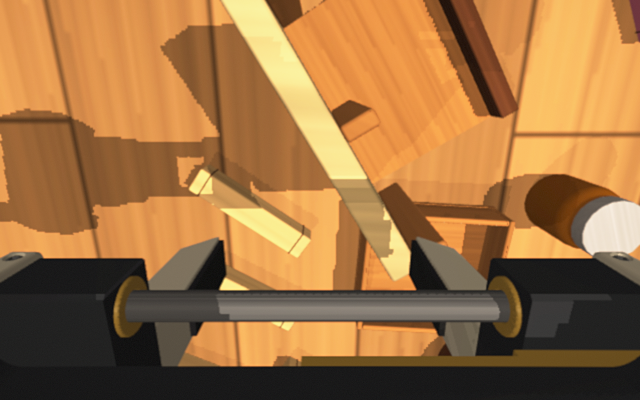

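```bash
cat > h.py <<'E'
import numpy as np,cv2
from plant import sensors,capture,bot
from scipy.spatial.transform import Rotation as R
def T_tool(o=None):
    o=o or sensors.get_obs(); T=np.eye(4); T[:3,:3]=R.from_euler('xyz',o['tcp_rot']).as_matrix(); T[:3,3]=o['tool_pos']; return T
def snap(n):
    o=sensors.get_obs(); c=capture(n)
    c['c2w']=T_tool(o)@c['mount'] if n=='wrist' else np.linalg.inv(np.array(c['view']))
    f=200/np.tan(np.radians(c['vfov']/2)); c['K']=np.array([[f,0,c['cx']],[0,f,c['cy']],[0,0,1.]]); c['d']=np.array([c['k1'],0,0,0,0.])
    return c
def ray(c,uv):
    p=cv2.undistortPoints(np.array(uv,float).reshape(-1,1,2),c['K'],c['d']).reshape(-1,2)
    v=np.c_[p,np.ones(len(p))]@c['c2w'][:3,:3].T
    return c['c2w'][:3,3],v
def onz(c,uv,z):
    o,v=ray(c,uv); return o+v*((z-o[2])/v[:,2])[:,None]
def proj(c,P):
    w=np.linalg.inv(c['c2w']); r,_=cv2.Rodrigues(w[:3,:3]); return cv2.projectPoints(np.array(P,float).reshape(-1,1,3),r,w[:3,3],c['K'],c['d'])[0].reshape(-1,2)
def tri(ca,ua,cb,ub):
    o1,a=ray(ca,ua); o2,b=ray(cb,ub); out=[]
    for x,y in zip(a,b):
        s=np.linalg.lstsq(np.c_[x,-y],o2-o1,rcond=None)[0]; p,q=o1+x*s[0],o2+y*s[1]; out.append(np.r_[(p+q)/2,np.linalg.norm(p-q)])
    return np.array(out)
E
python3 - <<'E'
from h import *
c=snap('side'); f=c['frame']
cv2.imwrite('pics/sz1.png',cv2.resize(f[60:300,150:450],None,fx=2.5,fy=2.5,interpolation=2)[:600])
c2=snap('scene'); cv2.imwrite('pics/sc1.png',cv2.resize(c2['frame'][120:320,160:540],None,fx=2.1,fy=2.1,interpolation=2))
hsv=cv2.cvtColor(f,cv2.COLOR_BGR2HSV)
for p in [(295,276),(377,261),(301,229),(300,202),(290,272),(330,280),(310,150)]: print(p,hsv[p[1],p[0]])
E
```

```text
(295, 276) [ 17 142 223]
(377, 261) [ 23 122 249]
(301, 229) [ 24 118 253]
(300, 202) [ 22 124 252]
(290, 272) [ 25 114 250]
(330, 280) [ 16 137 136]
(310, 150) [ 19 119 122]
```

View pics/sz1.png

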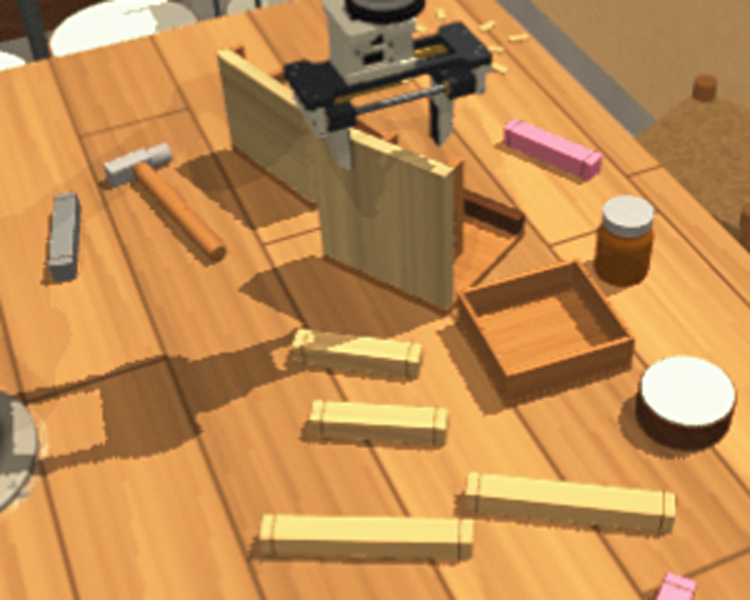

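View pics/sc1.png

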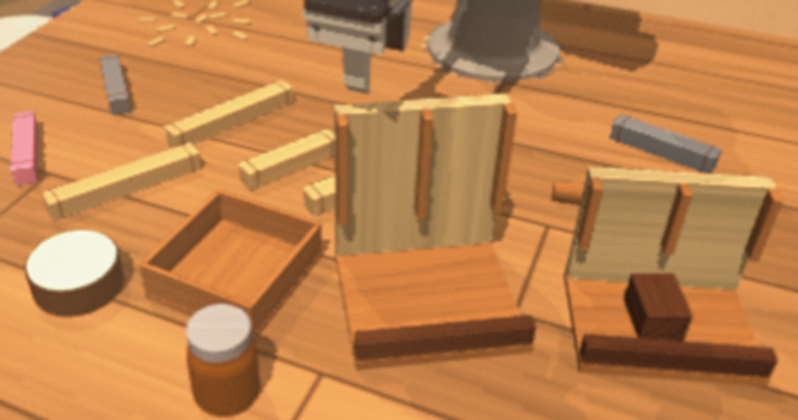

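Run:
```python
from h import *
c=snap('side'); f=c['frame']; hsv=cv2.cvtColor(f,cv2.COLOR_BGR2HSV)
m=cv2.inRange(hsv,(20,70,200),(30,140,255)); m[:195]=0
m=cv2.morphologyEx(m,cv2.MORPH_CLOSE,np.ones((3,3)))
n,l,s,ce=cv2.connectedComponentsWithStats(m)
for i in range(1,n):
    if s[i,4]<150: continue
    k=cv2.findContours((l==i).astype('u1'),0,1)[0][0].reshape(-1,2)
    P=onz(c,k,28)[:,:2].astype(np.float32); r=cv2.minAreaRect(P)
    b=cv2.boxPoints(r); e=[b[1]-b[0],b[2]-b[1]]; L=max(e,key=np.linalg.norm)
    print(np.round(ce[i]),s[i,4],'c',np.round(r[0],1),'size',np.round(r[1],1),'ang',round(np.degrees(np.arctan2(L[1],L[0]))%180,1))
cv2.imwrite('pics/m.png',cv2.resize(m[180:300,230:440],None,fx=3.5,fy=3.5))
```

```text
[302. 199.] 225 c [466.6 -66.2] size [26.7 99. ] ang 145.1
[301. 225.] 435 c [ 433.8 -156.6] size [ 27.  139.2] ang 150.3
[378. 257.] 739 c [ 560.9 -327.2] size [ 27.4 197.1] ang 147.7
[296. 271.] 789 c [ 368.3 -282.3] size [ 27.1 197.2] ang 153.7
```

View pics/m.png

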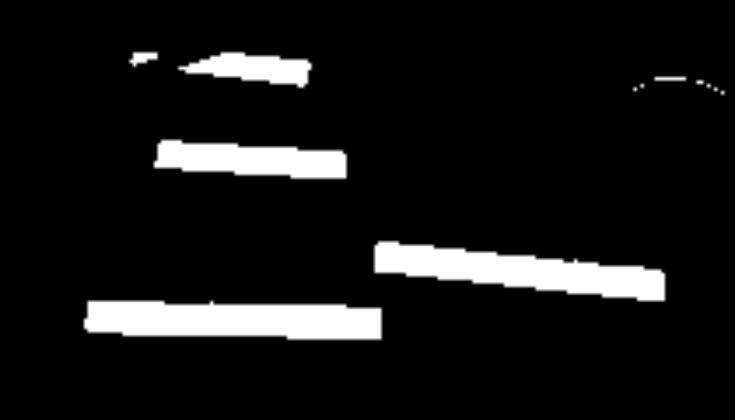

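Run:
```python
from h import *
c=snap('scene'); f=c['frame']
cv2.imwrite('pics/rd.png',cv2.resize(f[160:300,310:425],None,fx=4.2,fy=4.2,interpolation=1))
cv2.imwrite('pics/rs.png',cv2.resize(f[190:305,420:540],None,fx=5,fy=5,interpolation=1))
```

```text
(no output)
```

View pics/rd.png

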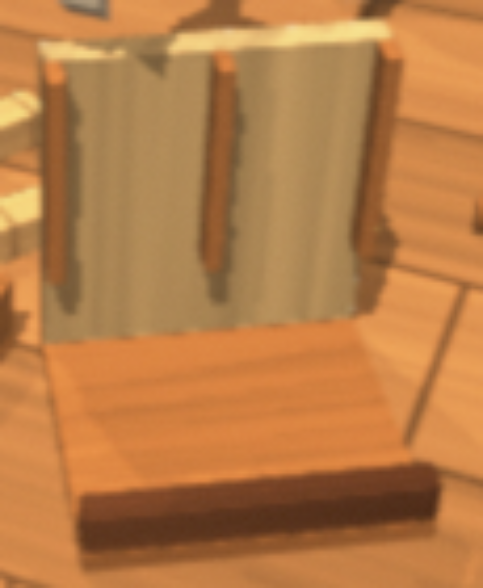

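View pics/rs.png

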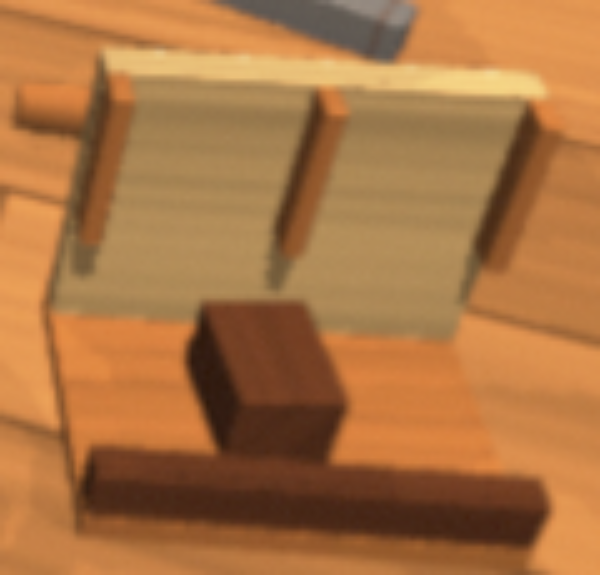

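Run:
```python
from h import *
c=snap('scene')
def rk(name,off,s,items,D):
    out={}
    for k,(z,uv) in items.items():
        P=onz(c,np.array(uv)/s+np.array(off)-0.5+0.5/s,z); out[k]=P
        d=P[1]-P[0]; print(name,k,np.round(P,0).tolist(),'len',round(np.linalg.norm(d)),'ang',round(np.degrees(np.arctan2(d[1],d[0])),1))
rk('deep',(310,160),4.2,dict(stop=(38,[(80,492),(437,463)]),bot=(12,[(45,342),(355,320)]),top=(202,[(42,62),(390,38)])),138)
rk('shal',(420,190),5,dict(stop=(38,[(95,450),(545,480)]),bot=(12,[(55,312),(455,338)]),top=(152,[(103,78),(545,97)])),103)
x=onz(c,np.array([(200,303),(305,300),(345,402),(240,406)])/5+(419.6,189.6),52); print(np.round(x))
for n,uv,z in [('tray',[(265+0,213),(312,237),(276,274),(230,246)],50),]:
    print(n,np.round(onz(c,uv,z)))
print('jar',onz(c,[(265,273)],90),'drum',onz(c,[(194,242)],40))
```

```text
deep stop [[702.0, 52.0, 38.0], [612.0, 207.0, 38.0]] len 180 ang 120.1
deep bot [[582.0, -21.0, 12.0], [492.0, 135.0, 12.0]] len 180 ang 119.9
deep top [[587.0, -19.0, 202.0], [495.0, 132.0, 202.0]] len 177 ang 121.2
shal stop [[618.0, 260.0, 38.0], [562.0, 430.0, 38.0]] len 179 ang 108.5
shal bot [[514.0, 227.0, 12.0], [457.0, 397.0, 12.0]] len 179 ang 108.3
shal top [[523.0, 225.0, 152.0], [462.0, 394.0, 152.0]] len 179 ang 109.6
[[528. 286.  52.]
 [507. 328.  52.]
 [564. 349.  52.]
 [584. 310.  52.]]
tray [[ 582. -169.   50.]
 [ 616.  -26.   50.]
 [ 749.  -45.   50.]
 [ 717. -179.   50.]]
jar [[787.17703847 -44.11370791  90.        ]] drum [[ 730.54750725 -270.15571612   40.        ]]
```

```bash
cat >> h.py <<'E'
def head():
    T=T_tool(); return np.degrees(np.arctan2(T[1,2],T[0,2]))  # heading of tool z
def go(x,y,psi=None,z=None):
    "rows units from current pose to world x,y (TCP), tool z heading psi"
    T=T_tool(); o=sensors.get_obs(); w=np.array([x,y,T[2,3] if z is None else z])-T[:3,3]
    # assume tool exactly down
    h=np.radians(head()); ez=np.array([np.cos(h),np.sin(h),0]); ex=np.array([0,0,-1.]); ey=np.cross(ez,ex)
    s='' 
    if psi is not None:
        d=(head()-psi+180)%360-180; s=f' spin {np.radians(d):.3f} or {np.radians(d-np.sign(d)*180):.3f} (half)'
    print(f'go({x:.0f},{y:.0f},{z}): dx {w@ex/10:.2f} dy {w@ey/10:.2f} dz {w@ez/10:.2f}{s}  head {head():.1f} tcp {np.round(T[:3,3],1)} j1 {o["joint_positions"][0]:.2f} j6 {o["joint_positions"][5]:.2f} F {np.round(o["contact_force"],1)} w {o["grip_width"]:.1f} t {o["time"]:.2f}')
E
python3 - <<'E'
from h import *
print(np.round(T_tool(),3)); 
B={'L1':(368.3,-282.3,153.7),'L2':(560.9,-327.2,147.7),'S1':(433.8,-156.6,150.3)}
for k,(x,y,a) in B.items():
    for e in (a,a+180):
        r=np.radians(e); n=50; Lh=100 if k[0]=='L' else 70
        print(k,'E1 dir',e%360,'grasp',np.round([x+(Lh-n)*np.cos(r),y+(Lh-n)*np.sin(r)],1))
E
```

```text
[[-0.00000e+00  1.00000e+00 -0.00000e+00  5.24957e+02]
 [ 0.00000e+00 -0.00000e+00 -1.00000e+00  2.00000e-02]
 [-1.00000e+00 -0.00000e+00 -0.00000e+00  2.26642e+02]
 [ 0.00000e+00  0.00000e+00  0.00000e+00  1.00000e+00]]
L1 E1 dir 153.7 grasp [ 323.5 -260.1]
L1 E1 dir 333.7 grasp [ 413.1 -304.5]
L2 E1 dir 147.7 grasp [ 518.6 -300.5]
L2 E1 dir 327.7 grasp [ 603.2 -353.9]
S1 E1 dir 150.3 grasp [ 416.4 -146.7]
S1 E1 dir 330.3 grasp [ 451.2 -166.5]
```

```bash
python3 -c "
from h import *
go(557.5,322,-160,226)"
```

```text
go(558,322,226): dx 0.06 dy 3.25 dz -32.20 spin 1.222 or -1.920 (half)  head -90.0 tcp [525.    0.  226.6] j1 -0.15 j6 -0.15 F [ 0.6 -0.8  1. ] w 91.7 t 0.40
```

```bash
python3 -m crank '[{"dy":3.25,"dz":-32.2,"spin":1.22},{"dy":3.25,"dz":-32.2,"spin":1.22},{"dy":3.25,"dz":-32.2,"spin":1.22},{"dy":3.25,"dz":-32.2,"spin":1.22},{"dy":3.25,"dz":-32.2,"spin":1.22},{"dy":3.25,"dz":-32.2,"spin":1.22},{"dy":3.25,"dz":-32.2,"spin":1.22},{"dy":3.25,"dz":-32.2,"spin":1.22},{"dy":3.25,"dz":-32.2,"spin":1.22},{"dy":3.25,"dz":-32.2,"spin":1.22},{"dy":3.25,"dz":-32.2,"spin":1.22},{"dy":3.25,"dz":-32.2,"spin":1.22}]' 100
python3 - <<'E'
from h import *
go(557.5,322,-160,226)
for n in ('scene','side','wrist'):
    c=snap(n); cv2.imwrite(f'pics/{n}2.png',c['frame'])
E
```

```text
go(558,322,226): dx 0.06 dy 3.25 dz -32.20 spin 1.222 or -1.920 (half)  head -90.0 tcp [525.    0.  226.6] j1 -0.15 j6 -0.15 F [ 0.6 -0.8  1. ] w 91.7 t 0.40invalid input at $[0]: expected keys dx, dy, dz, spin
```

View pics/wrist2.png

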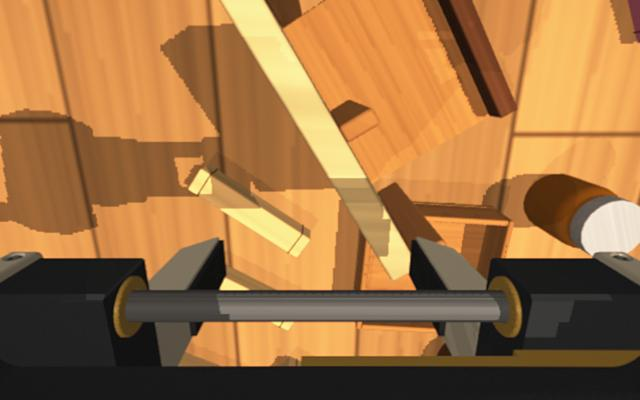

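View pics/side2.png

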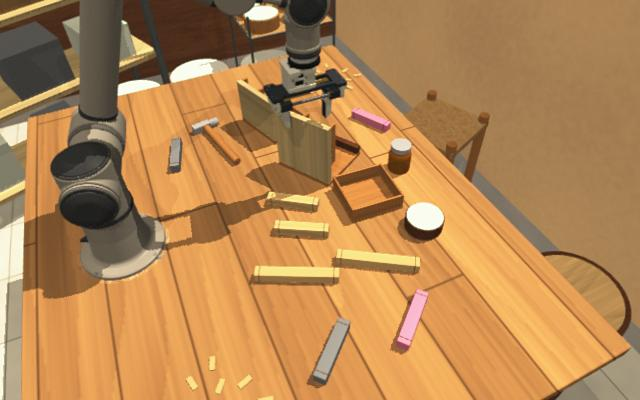

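```bash
python3 -m crank '[{"dx":0,"dy":3.25,"dz":-32.2,"spin":1.22},{"dx":0,"dy":3.25,"dz":-32.2,"spin":1.22},{"dx":0,"dy":3.25,"dz":-32.2,"spin":1.22},{"dx":0,"dy":3.25,"dz":-32.2,"spin":1.22},{"dx":0,"dy":3.25,"dz":-32.2,"spin":1.22},{"dx":0,"dy":3.25,"dz":-32.2,"spin":1.22},{"dx":0,"dy":3.25,"dz":-32.2,"spin":1.22},{"dx":0,"dy":3.25,"dz":-32.2,"spin":1.22},{"dx":0,"dy":3.25,"dz":-32.2,"spin":1.22},{"dx":0,"dy":3.25,"dz":-32.2,"spin":1.22},{"dx":0,"dy":3.25,"dz":-32.2,"spin":1.22},{"dx":0,"dy":3.25,"dz":-32.2,"spin":1.22}]' 100
python3 - <<'E'
from h import *
go(557.5,322,-160,226)
for n in ('scene','side','wrist'):
    c=snap(n); cv2.imwrite(f'pics/{n}2.png',c['frame'])
E
```

```text
time: 1.55
tool_pos: [557.3, 322.6, 226.3]
tcp_rot: [0.312, 1.57, -2.479]
contact_force: [0.9, 0.3, -1.1]
grip_width: 92.1
go(558,322,226): dx 0.03 dy 0.06 dz 0.00 spin 0.001 or -3.140 (half)  head -159.9 tcp [557.3 322.6 226.3] j1 0.41 j6 1.63 F [ 0.9  0.3 -1.1] w 92.1 t 1.55
```

View pics/wrist2.png

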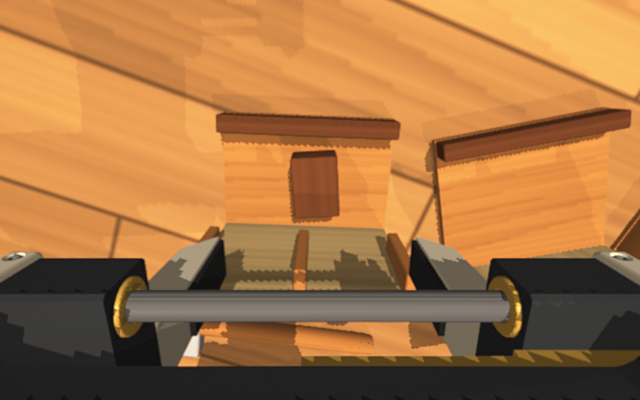

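View pics/side2.png

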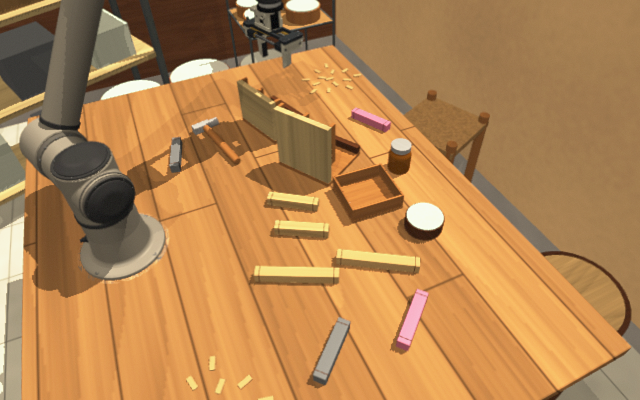

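Run:
```python
from h import *
c=snap('side'); f=c['frame']; hsv=cv2.cvtColor(f,cv2.COLOR_BGR2HSV)
m=cv2.inRange(hsv,(20,70,200),(30,140,255)); m[:190]=0
n,l,s,ce=cv2.connectedComponentsWithStats(m)
for i in range(1,n):
    if s[i,4]<150: continue
    k=cv2.findContours((l==i).astype('u1'),0,1)[0][0].reshape(-1,2)
    P=onz(c,k,28)[:,:2].astype(np.float32); r=cv2.minAreaRect(P)
    b=cv2.boxPoints(r); e=[b[1]-b[0],b[2]-b[1]]; L=max(e,key=np.linalg.norm)
    print(np.round(ce[i]),s[i,4],'c',np.round(r[0],1),'size',np.round(r[1],1),'ang',round(np.degrees(np.arctan2(L[1],L[0]))%180,1))
w=snap('wrist'); cv2.imwrite('pics/w3.png',cv2.resize(w['frame'][90:250,190:420],None,fx=3.4,fy=3.4,interpolation=1))
```

```text
[293. 198.] 347 c [450.2 -54.8] size [ 26.2 139. ] ang 144.9
[301. 225.] 417 c [ 433.8 -156.7] size [ 26.5 139.3] ang 150.0
[376. 257.] 679 c [ 555.8 -324.2] size [ 26.3 185.4] ang 147.3
[294. 271.] 724 c [ 361.9 -279.5] size [ 26.2 183.3] ang 153.8
```

View pics/w3.png

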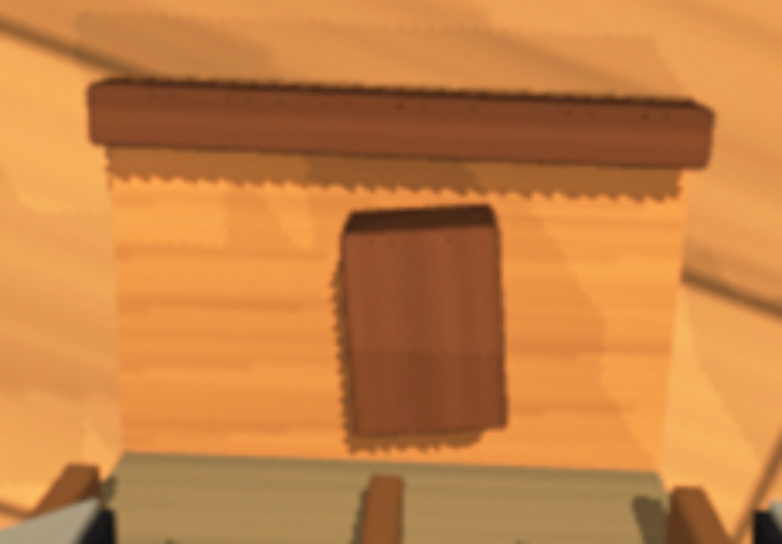

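Run:
```python
from h import *
w=snap('wrist')
g=lambda uv,z: onz(w,np.array(uv)/3.4+(189.65,89.65),z)
def line(n,P):
    d=P[1]-P[0]; print(n,np.round(P,1).tolist(),'mid',np.round(P.mean(0),1),'len',round(np.linalg.norm(d),1),'ang',round(np.degrees(np.arctan2(d[1],d[0])),1))
line('stopouter',g([(90,82),(712,104)],38))
line('stopinner',g([(90,143),(712,167)],38))
line('stopinner base',g([(107,146),(683,168)],12))
line('board bot',g([(118,455),(660,470)],12))
P=g([(343,236),(497,226),(507,425),(354,437)],52); print(np.round(P,1),P.mean(0)); line('e',P[[0,3]]); 
line('xaxis',np.array([(P[0]+P[1])/2,(P[2]+P[3])/2]))
go(557,322,-160,226)
```

```text
stopouter [[576.5, 431.1, 38.0], [631.6, 263.2, 38.0]] mid [604.  347.1  38. ] len 176.7 ang -71.8
stopinner [[559.9, 426.6, 38.0], [615.2, 255.9, 38.0]] mid [587.6 341.2  38. ] len 179.4 ang -72.1
stopinner base [[555.3, 427.2, 12.0], [610.4, 257.2, 12.0]] mid [582.9 342.2  12. ] len 178.7 ang -72.0
board bot [[457.3, 396.3, 12.0], [514.8, 223.7, 12.0]] mid [486. 310.  12.] len 182.0 ang -71.6
[[562.3 349.6  52. ]
 [580.  309.7  52. ]
 [525.2 285.5  52. ]
 [506.  326.9  52. ]] [543.36343408 317.90051412  52.        ]
e [[562.3, 349.6, 52.0], [506.0, 326.9, 52.0]] mid [534.1 338.2  52. ] len 60.8 ang -158.1
xaxis [[571.1, 329.6, 52.0], [515.6, 306.2, 52.0]] mid [543.4 317.9  52. ] len 60.3 ang -157.1
go(557,322,226): dx 0.09 dy -0.05 dz 0.05 spin 0.002 or -3.140 (half)  head -159.9 tcp [557.6 321.7 226.9] j1 0.40 j6 1.62 F [0.2 0.5 0. ] w 91.5 t 1.85
```

```bash
python3 -m crank '[{"dx":10,"dy":0,"dz":0.1,"spin":0},{"dx":16,"dy":0,"dz":0.1,"spin":0},{"dx":20.3,"dy":0,"dz":0.1,"spin":0},{"dx":20.3,"dy":0,"dz":0.1,"spin":0},{"dx":20.3,"dy":0,"dz":0.1,"spin":0},{"dx":20.3,"dy":0,"dz":0.1,"spin":0},{"dx":20.3,"dy":0,"dz":0.1,"spin":0},{"dx":20.3,"dy":0,"dz":0.1,"spin":0}]' 100; python3 -m crank '[{"dx":0,"dy":0,"dz":0,"spin":0},{"dx":0,"dy":0,"dz":0,"spin":0},{"dx":0,"dy":0,"dz":0,"spin":0},{"dx":0,"dy":0,"dz":0,"spin":0},{"dx":0,"dy":0,"dz":0,"spin":0},{"dx":0,"dy":0,"dz":0,"spin":0}]' 0;  python3 -m crank '[{"dx":-6,"dy":0,"dz":0,"spin":0},{"dx":-21,"dy":0,"dz":0,"spin":0},{"dx":-21,"dy":0,"dz":0,"spin":0},{"dx":-21,"dy":0,"dz":0,"spin":0},{"dx":-21,"dy":0,"dz":0,"spin":0},{"dx":-21,"dy":0,"dz":0,"spin":0}]'
python3 - <<'E'
from h import *
go(668,-100)
c=snap('scene'); cv2.imwrite('pics/scene4.png',c['frame'])
E
```

```text
time: 2.52
tool_pos: [558.2, 322.2, 26.2]
tcp_rot: [-3.097, 1.567, 0.396]
contact_force: [0.8, 0.3, 0.3]
grip_width: 91.8
time: 3.02
tool_pos: [556.7, 321.7, 24.1]
tcp_rot: [3.099, 1.57, 0.308]
contact_force: [-0.3, -0.1, 0.1]
grip_width: 55.9
time: 3.52
tool_pos: [559.6, 323.1, 243.7]
tcp_rot: [-3.088, 1.555, 0.405]
contact_force: [1.7, 0.5, 0.6]
grip_width: 16.3
go(668,-100,None): dx 0.00 dy 43.46 dz 4.37  head -159.9 tcp [559.6 323.1 243.7] j1 0.41 j6 1.62 F [1.7 0.5 0.6] w 16.3 t 3.52
```

View pics/scene4.png

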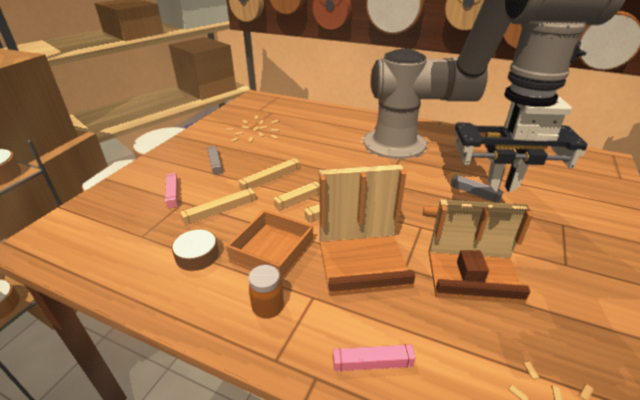

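```bash
python3 -m crank '[{"dx":0,"dy":0,"dz":0,"spin":0},{"dx":0,"dy":0,"dz":0,"spin":0},{"dx":0,"dy":0,"dz":0,"spin":0},{"dx":0,"dy":0,"dz":0,"spin":0},{"dx":0,"dy":0,"dz":0,"spin":0},{"dx":0,"dy":0,"dz":0,"spin":0},{"dx":0,"dy":0,"dz":0,"spin":0},{"dx":0,"dy":0,"dz":0,"spin":0},{"dx":0,"dy":0,"dz":0,"spin":0},{"dx":0,"dy":0,"dz":0,"spin":0},{"dx":0,"dy":0,"dz":0,"spin":0},{"dx":0,"dy":0,"dz":0,"spin":0}]' 85
python3 - <<'E'
from h import *
go(557,322,z=24)
w=snap('wrist'); cv2.imwrite('pics/w5.png',w['frame'])
E
```

```text
time: 4.57
tool_pos: [556.6, 321.7, 233.8]
tcp_rot: [2.84, 1.571, 0.05]
contact_force: [-0.2, 0.4, -0.2]
grip_width: 77.8
go(557,322,24): dx 20.98 dy -0.02 dz -0.05  head -159.9 tcp [556.6 321.7 233.8] j1 0.40 j6 1.62 F [-0.2  0.4 -0.2] w 77.8 t 4.57
```

View pics/w5.png

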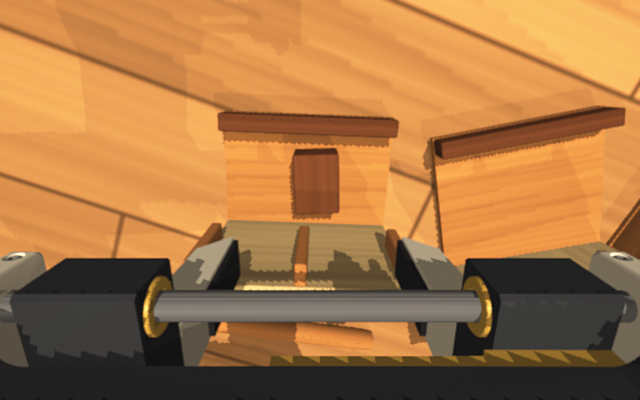

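```bash
python3 -m crank '[{"dx":10,"dy":0,"dz":0,"spin":0},{"dx":16,"dy":0,"dz":0,"spin":0},{"dx":21,"dy":0,"dz":0,"spin":0},{"dx":21,"dy":0,"dz":0,"spin":0},{"dx":21,"dy":0,"dz":0,"spin":0},{"dx":21,"dy":0,"dz":0,"spin":0},{"dx":21,"dy":0,"dz":0,"spin":0},{"dx":21,"dy":0,"dz":0,"spin":0}]'; python3 -m crank '[{"dx":0,"dy":0,"dz":0,"spin":0},{"dx":0,"dy":0,"dz":0,"spin":0},{"dx":0,"dy":0,"dz":0,"spin":0},{"dx":0,"dy":0,"dz":0,"spin":0},{"dx":0,"dy":0,"dz":0,"spin":0},{"dx":0,"dy":0,"dz":0,"spin":0},{"dx":0,"dy":0,"dz":0,"spin":0},{"dx":0,"dy":0,"dz":0,"spin":0},{"dx":0,"dy":0,"dz":0,"spin":0}]' 0;  python3 -m crank '[{"dx":-6,"dy":0,"dz":0,"spin":0},{"dx":-24,"dy":0,"dz":0,"spin":0},{"dx":-24,"dy":0,"dz":0,"spin":0},{"dx":-24,"dy":0,"dz":0,"spin":0},{"dx":-24,"dy":0,"dz":0,"spin":0},{"dx":-24,"dy":0,"dz":0,"spin":0},{"dx":-24,"dy":0,"dz":0,"spin":0},{"dx":-24,"dy":0,"dz":0,"spin":0}]'
python3 - <<'E'
from h import *
go(668,-105)
E
```

```text
time: 5.28
tool_pos: [558.1, 322.3, 26.1]
tcp_rot: [-3.084, 1.567, 0.408]
contact_force: [0.5, -1.1, -0.1]
grip_width: 78.2
time: 6.03
tool_pos: [556.9, 321.8, 24.4]
tcp_rot: [-3.074, 1.57, 0.418]
contact_force: [-0.2, -0.7, 5.9]
grip_width: 46.0
time: 6.7
tool_pos: [557.2, 321.9, 265.6]
tcp_rot: [-3.107, 1.567, 0.386]
contact_force: [-0.1, -0.1, -2.7]
grip_width: 45.8
go(668,-105,None): dx 0.00 dy 43.90 dz 4.26  head -159.9 tcp [557.2 321.9 265.6] j1 0.40 j6 1.62 F [-0.1 -0.1 -2.7] w 45.8 t 6.70
```

```bash
python3 -m crank '[{"dx":0,"dy":43.9,"dz":4.2,"spin":0},{"dx":0,"dy":43.9,"dz":4.2,"spin":0},{"dx":0,"dy":43.9,"dz":4.2,"spin":0},{"dx":0,"dy":43.9,"dz":4.2,"spin":0},{"dx":0,"dy":43.9,"dz":4.2,"spin":0},{"dx":0,"dy":43.9,"dz":4.2,"spin":0},{"dx":0,"dy":43.9,"dz":4.2,"spin":0},{"dx":0,"dy":43.9,"dz":4.2,"spin":0},{"dx":0,"dy":43.9,"dz":4.2,"spin":0},{"dx":0,"dy":43.9,"dz":4.2,"spin":0},{"dx":0,"dy":43.9,"dz":4.2,"spin":0},{"dx":0,"dy":43.9,"dz":4.2,"spin":0},{"dx":0,"dy":43.9,"dz":4.2,"spin":0},{"dx":0,"dy":43.9,"dz":4.2,"spin":0},{"dx":0,"dy":43.9,"dz":4.2,"spin":0}]'
python3 - <<'E'
from h import *
go(670,-103,z=26)
c=snap('scene'); cv2.imwrite('pics/scene6.png',c['frame'])
w=snap('wrist'); cv2.imwrite('pics/w6.png',w['frame'])
E
```

```text
time: 7.95
tool_pos: [667.6, -103.4, 262.8]
tcp_rot: [-0.807, 1.569, 2.687]
contact_force: [-0.6, -0.9, -0.5]
grip_width: 45.7
go(670,-103,26): dx 23.68 dy 0.04 dz -0.24  head -159.8 tcp [ 667.6 -103.4  262.8] j1 -0.27 j6 0.95 F [-0.6 -0.9 -0.5] w 45.7 t 7.95
```

View pics/scene6.png

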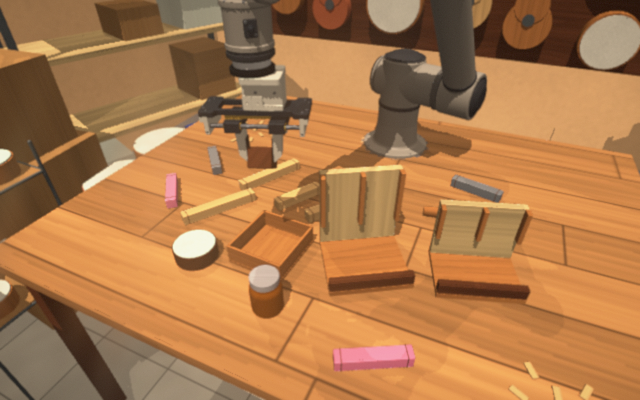

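View pics/w6.png

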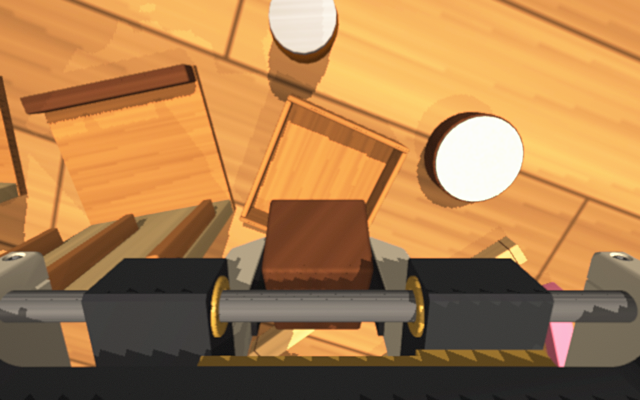

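```bash
python3 -m crank '[{"dx":0,"dy":0,"dz":0,"spin":-0.87},{"dx":2,"dy":0,"dz":0,"spin":-0.87},{"dx":4,"dy":0,"dz":0,"spin":-0.87},{"dx":6,"dy":0,"dz":0,"spin":-0.87},{"dx":8,"dy":0,"dz":0,"spin":-0.87},{"dx":10,"dy":0,"dz":0,"spin":-0.87},{"dx":12,"dy":0,"dz":0,"spin":-0.87},{"dx":15,"dy":0,"dz":0,"spin":-0.87},{"dx":18,"dy":0,"dz":0,"spin":-0.87},{"dx":21,"dy":0,"dz":0,"spin":-0.87},{"dx":23.5,"dy":0,"dz":0,"spin":-0.87},{"dx":23.5,"dy":0,"dz":0,"spin":-0.87},{"dx":23.5,"dy":0,"dz":0,"spin":-0.87}]' ; python3 -m crank '[{"dx":0,"dy":0,"dz":0,"spin":0},{"dx":0,"dy":0,"dz":0,"spin":0},{"dx":0,"dy":0,"dz":0,"spin":0},{"dx":0,"dy":0,"dz":0,"spin":0},{"dx":0,"dy":0,"dz":0,"spin":0}]' 65;  python3 -m crank '[{"dx":-3,"dy":0,"dz":0,"spin":0},{"dx":-7,"dy":0,"dz":0,"spin":0},{"dx":-20,"dy":0,"dz":0,"spin":0},{"dx":-20,"dy":0,"dz":0,"spin":0},{"dx":-20,"dy":0,"dz":0,"spin":0},{"dx":-20,"dy":0,"dz":0,"spin":0},{"dx":-20,"dy":0,"dz":0,"spin":0}]'
python3 - <<'E'
from h import *
go(518.6,-300.5,147.7)
go(603.2,-353.9,-32.3)
c=snap('scene'); cv2.imwrite('pics/scene7.png',c['frame'])
E
```

```text
time: 9.13
tool_pos: [667.6, -103.5, 28.0]
tcp_rot: [-1.542, 1.569, 2.822]
contact_force: [-0.3, -0.6, -1.1]
grip_width: 46.0
time: 9.55
tool_pos: [668.2, -105.1, 29.3]
tcp_rot: [1.659, 1.57, -0.262]
contact_force: [-0.9, 0.1, -0.1]
grip_width: 59.7
time: 10.13
tool_pos: [669.5, -105.5, 233.4]
tcp_rot: [1.656, 1.562, -0.265]
contact_force: [0.6, -0.5, -0.6]
grip_width: 59.4
go(519,-300,None): dx 0.00 dy -7.49 dz 23.49 spin 1.784 or -1.357 (half)  head -110.1 tcp [ 669.5 -105.5  233.4] j1 -0.27 j6 0.08 F [ 0.6 -0.5 -0.6] w 59.4 t 10.13
go(603,-354,None): dx 0.00 dy 2.29 dz 25.61 spin -1.357 or 1.784 (half)  head -110.1 tcp [ 669.5 -105.5  233.4] j1 -0.27 j6 0.08 F [ 0.6 -0.5 -0.6] w 59.4 t 10.13
```

View pics/scene7.png

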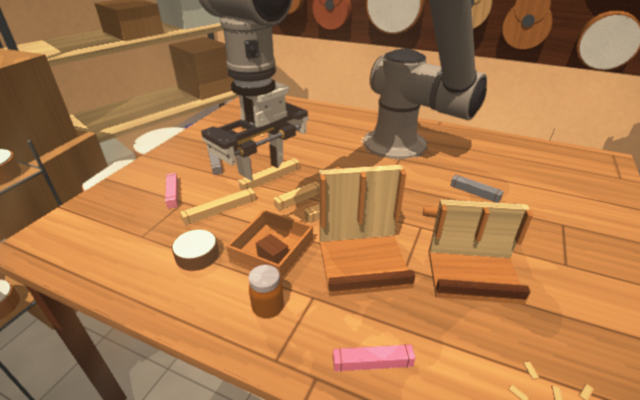

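```bash
python3 -m crank '[{"dx":0,"dy":-7.5,"dz":23.5,"spin":1.784},{"dx":0,"dy":-7.5,"dz":23.5,"spin":1.784},{"dx":0,"dy":-7.5,"dz":23.5,"spin":1.784},{"dx":0,"dy":-7.5,"dz":23.5,"spin":1.784},{"dx":0,"dy":-7.5,"dz":23.5,"spin":1.784},{"dx":0,"dy":-7.5,"dz":23.5,"spin":1.784},{"dx":0,"dy":-7.5,"dz":23.5,"spin":1.784},{"dx":0,"dy":-7.5,"dz":23.5,"spin":1.784},{"dx":0,"dy":-7.5,"dz":23.5,"spin":1.784},{"dx":0,"dy":-7.5,"dz":23.5,"spin":1.784},{"dx":0,"dy":-7.5,"dz":23.5,"spin":1.784},{"dx":0,"dy":-7.5,"dz":23.5,"spin":1.784},{"dx":0,"dy":-7.5,"dz":23.5,"spin":1.784},{"dx":0,"dy":-7.5,"dz":23.5,"spin":1.784},{"dx":0,"dy":-7.5,"dz":23.5,"spin":1.784},{"dx":0,"dy":-7.5,"dz":23.5,"spin":1.784},{"dx":0,"dy":-7.5,"dz":23.5,"spin":1.784}]' 55
python3 - <<'E'
from h import *
go(518.6,-300.5,147.7,2)
w=snap('wrist'); f=w['frame'].copy()
cv2.imwrite('pics/w8.png',f)
c=np.array([560.9,-327.2,28]); a=np.radians(147.7); u=np.array([np.cos(a),np.sin(a),0]); n=np.array([-u[1],u[0],0])
print(np.round(proj(w,[c+s*100*u+t*14*n for s,t in((1,1),(1,-1),(-1,-1),(-1,1))])))
E
```

```text
time: 11.6
tool_pos: [516.3, -299.6, 226.8]
tcp_rot: [-0.107, 1.567, 2.472]
contact_force: [0.5, 0.5, -0.7]
grip_width: 50.3
go(519,-300,2): dx 22.48 dy -0.05 dz -0.24 spin 0.002 or -3.140 (half)  head 147.8 tcp [ 516.3 -299.6  226.8] j1 -0.65 j6 1.48 F [ 0.5  0.5 -0.7] w 50.3 t 11.60
[[329. 211.]
 [303. 211.]
 [301.   3.]
 [331.   3.]]
```

View pics/w8.png

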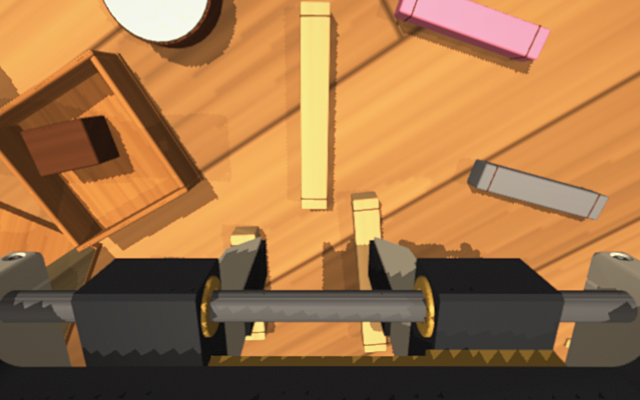

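```bash
python3 -m crank '[{"dx":10,"dy":0,"dz":0,"spin":0},{"dx":14,"dy":0,"dz":0,"spin":0},{"dx":18,"dy":0,"dz":0,"spin":0},{"dx":20,"dy":0,"dz":0,"spin":0},{"dx":21,"dy":0,"dz":0,"spin":0},{"dx":22.3,"dy":0,"dz":0,"spin":0},{"dx":22.3,"dy":0,"dz":0,"spin":0},{"dx":22.3,"dy":0,"dz":0,"spin":0},{"dx":22.3,"dy":0,"dz":0,"spin":0}]'; python3 -m crank '[{"dx":0,"dy":0,"dz":0,"spin":0},{"dx":0,"dy":0,"dz":0,"spin":0},{"dx":0,"dy":0,"dz":0,"spin":0},{"dx":0,"dy":0,"dz":0,"spin":0},{"dx":0,"dy":0,"dz":0,"spin":0},{"dx":0,"dy":0,"dz":0,"spin":0},{"dx":0,"dy":0,"dz":0,"spin":0}]' 0;  python3 - <<'E'
from h import *
go(518,-300.5,z=280)
E
```

```text
time: 12.4
tool_pos: [516.8, -299.9, 5.3]
tcp_rot: [-0.175, 1.57, 2.404]
contact_force: [-0.8, 1.7, 1.3]
grip_width: 50.4
time: 12.98
tool_pos: [517.1, -300.1, 6.0]
tcp_rot: [-2.968, 1.57, -0.39]
contact_force: [0.7, 1.0, 1.7]
grip_width: 27.7
go(518,-300,280): dx -27.40 dy -0.01 dz -0.10  head 147.7 tcp [ 517.1 -300.1    6. ] j1 -0.65 j6 1.48 F [0.7 1.  1.7] w 27.7 t 12.98
```

```bash
python3 -m crank '[{"dx":-10,"dy":0,"dz":0,"spin":0},{"dx":-20,"dy":0,"dz":0,"spin":0},{"dx":-27,"dy":0,"dz":0,"spin":0},{"dx":-27,"dy":0,"dz":0,"spin":0},{"dx":-27,"dy":0,"dz":0,"spin":0},{"dx":-27,"dy":0,"dz":0,"spin":0},{"dx":-27,"dy":0,"dz":0,"spin":0},{"dx":-27,"dy":0,"dz":0,"spin":0},{"dx":-27,"dy":0,"dz":0,"spin":0}]';  python3 - <<'E'
from h import *
go(575,132,-149.5,280)
c=snap('scene'); cv2.imwrite('pics/scene9.png',c['frame'])
E
```

```text
time: 13.73
tool_pos: [517.0, -300.2, 276.4]
tcp_rot: [3.004, 1.569, -0.7]
contact_force: [-0.0, -0.1, -1.9]
grip_width: 27.7
go(575,132,280): dx -0.36 dy -39.64 dz 18.17 spin -1.096 or 2.046 (half)  head 147.7 tcp [ 517.  -300.2  276.4] j1 -0.65 j6 1.48 F [-0.  -0.1 -1.9] w 27.7 t 13.73
```

View pics/scene9.png

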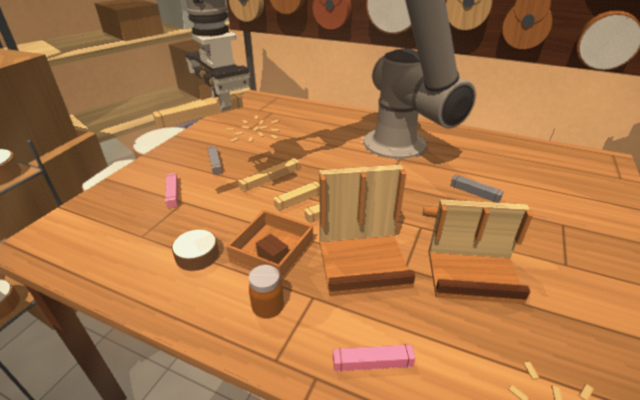

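```bash
python3 -m crank '[{"dx":-0.4,"dy":-39.6,"dz":18.2,"spin":-1.096},{"dx":-0.4,"dy":-39.6,"dz":18.2,"spin":-1.096},{"dx":-0.4,"dy":-39.6,"dz":18.2,"spin":-1.096},{"dx":-0.4,"dy":-39.6,"dz":18.2,"spin":-1.096},{"dx":-0.4,"dy":-39.6,"dz":18.2,"spin":-1.096},{"dx":-0.4,"dy":-39.6,"dz":18.2,"spin":-1.096},{"dx":-0.4,"dy":-39.6,"dz":18.2,"spin":-1.096},{"dx":-0.4,"dy":-39.6,"dz":18.2,"spin":-1.096},{"dx":-0.4,"dy":-39.6,"dz":18.2,"spin":-1.096},{"dx":-0.4,"dy":-39.6,"dz":18.2,"spin":-1.096},{"dx":-0.4,"dy":-39.6,"dz":18.2,"spin":-1.096},{"dx":-0.4,"dy":-39.6,"dz":18.2,"spin":-1.096},{"dx":-0.4,"dy":-39.6,"dz":18.2,"spin":-1.096},{"dx":-0.4,"dy":-39.6,"dz":18.2,"spin":-1.096},{"dx":-0.4,"dy":-39.6,"dz":18.2,"spin":-1.096}]';  python3 - <<'E'
from h import *
go(549.5,117,-149.5,230)
c=snap('wrist'); cv2.imwrite('pics/w10.png',c['frame'])
O=np.array([657,128,0.]);a=np.radians(210.5);X=np.array([np.cos(a),np.sin(a),0]);Y=np.array([-X[1],X[0],0]);Z=np.array([0,0,1])
for n,p in dict(boardtopL=(138,-90,202),topR=(138,90,202),baseL=(138,-90,12),baseR=(138,90,12),stopL=(0,-90,38),stopR=(0,90,38)).items():
    print(n,np.round(proj(c,O+X*p[0]+Y*p[1]+Z*p[2]))[0])
E
```

```text
time: 15.03
tool_pos: [574.2, 130.5, 278.8]
tcp_rot: [-0.188, 1.569, -2.799]
contact_force: [-0.4, -0.6, -1.5]
grip_width: 27.5
go(550,117,230): dx 4.88 dy -0.09 dz 2.81 spin -0.001 or 3.140 (half)  head -149.6 tcp [574.2 130.5 278.8] j1 0.09 j6 1.13 F [-0.4 -0.6 -1.5] w 27.5 t 15.03
boardtopL [256. 290.]
topR [492. 290.]
baseL [281. 207.]
baseR [421. 207.]
stopL [274.  96.]
stopR [439.  96.]
```

View pics/w10.png

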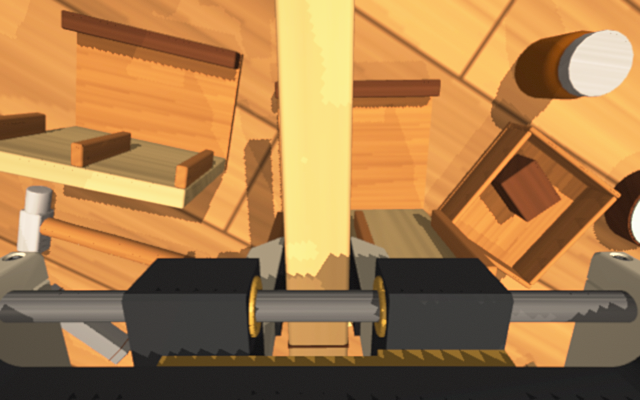

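```bash
python3 -m crank '[{"dx":0,"dy":-0.1,"dz":2.9,"spin":0},{"dx":3,"dy":-0.1,"dz":2.9,"spin":0},{"dx":5,"dy":-0.1,"dz":2.9,"spin":0},{"dx":6,"dy":-0.1,"dz":2.9,"spin":0},{"dx":6,"dy":-0.1,"dz":2.9,"spin":0},{"dx":6,"dy":-0.1,"dz":2.9,"spin":0},{"dx":6,"dy":-0.1,"dz":2.9,"spin":0}]'
python3 - <<'E'
from h import *
go(548.7,116.5,-149.5,163)
E
python3 -m crank '[{"dx":0.5,"dy":0,"dz":0,"spin":0},{"dx":1,"dy":0,"dz":0,"spin":0},{"dx":1.5,"dy":0,"dz":0,"spin":0},{"dx":2,"dy":0,"dz":0,"spin":0},{"dx":2.5,"dy":0,"dz":0,"spin":0},{"dx":2.5,"dy":0,"dz":0,"spin":0},{"dx":2.5,"dy":0,"dz":0,"spin":0}]'
python3 - <<'E'
from h import *
go(548.7,116.5,-149.5,163)
c=snap('scene'); cv2.imwrite('pics/scene11.png',c['frame'][100:320,260:480].repeat(2,0).repeat(2,1))
E
```

```text
time: 15.67
tool_pos: [549.9, 117.8, 221.0]
tcp_rot: [2.667, 1.568, 0.057]
contact_force: [-0.5, -0.2, -0.2]
grip_width: 27.8
go(549,116,163): dx 5.80 dy 0.05 dz 0.17 spin -0.000 or 3.142 (half)  head -149.5 tcp [549.9 117.8 221. ] j1 0.07 j6 1.11 F [-0.5 -0.2 -0.2] w 27.8 t 15.67
time: 16.25
tool_pos: [550.1, 118.5, 195.3]
tcp_rot: [2.81, 1.568, 0.201]
contact_force: [3.0, 1.9, 3.0]
grip_width: 27.9
go(549,116,163): dx 3.23 dy 0.10 dz 0.22 spin 0.001 or -3.141 (half)  head -149.5 tcp [550.1 118.5 195.3] j1 0.08 j6 1.11 F [3.  1.9 3. ] w 27.9 t 16.25
```

View pics/scene11.png

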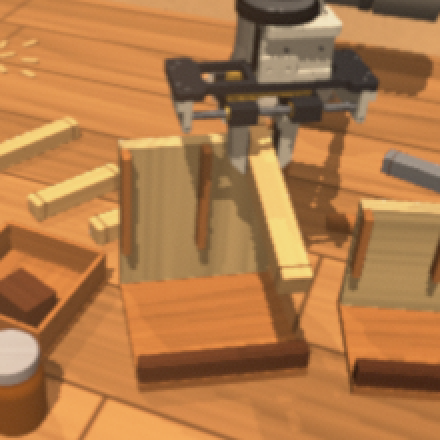

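```bash
python3 -m crank '[{"dx":0.5,"dy":0,"dz":0.1,"spin":0},{"dx":1,"dy":0,"dz":0.2,"spin":0},{"dx":1.5,"dy":0,"dz":0.2,"spin":0},{"dx":2,"dy":0,"dz":0.2,"spin":0},{"dx":2.5,"dy":0,"dz":0.2,"spin":0},{"dx":3,"dy":0,"dz":0.2,"spin":0},{"dx":3.2,"dy":0,"dz":0.2,"spin":0},{"dx":3.2,"dy":0,"dz":0.2,"spin":0}]'
python3 - <<'E'
from h import *
go(548.7,116.5,-149.5,163)
c=snap('scene'); cv2.imwrite('pics/scene12.png',c['frame'][100:320,260:480].repeat(2,0).repeat(2,1))
c=snap('wrist'); cv2.imwrite('pics/w12.png',c['frame'])
E
```

```text
time: 16.97
tool_pos: [548.0, 117.2, 163.1]
tcp_rot: [2.718, 1.569, 0.11]
contact_force: [3.7, 1.6, 2.3]
grip_width: 27.9
go(549,116,163): dx 0.01 dy 0.10 dz -0.02 spin 0.001 or -3.141 (half)  head -149.5 tcp [548.  117.2 163.1] j1 0.07 j6 1.11 F [3.7 1.6 2.3] w 27.9 t 16.97
```

View pics/scene12.png

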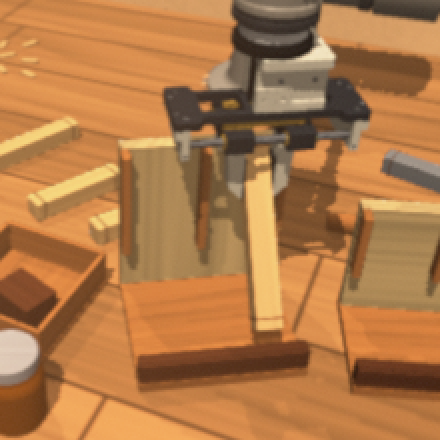

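View pics/w12.png

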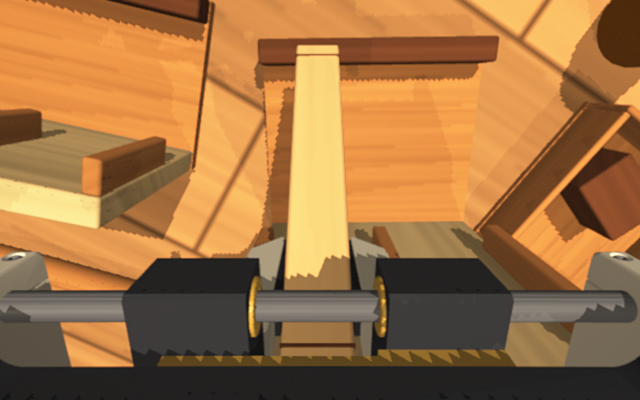

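```bash
cat >> h.py <<'E'
def frame(O,deg):
    a=np.radians(deg);M=np.eye(4);M[:3,0]=[np.cos(a),np.sin(a),0];M[:3,1]=[-np.sin(a),np.cos(a),0];M[:3,3]=[O[0],O[1],0];return M
DEEP=frame((657,128),210.5); SHAL=frame((589,343),198.2)
def inrack(M,P): return (np.atleast_2d(P)-M[:3,3])@M[:3,:3]
def on_y(c,uv,M,y):
    o,v=ray(c,uv); o=inrack(M,o)[0]; v=v@M[:3,:3]; return o+v*((y-o[1])/v[:,1])[:,None]
E
python3 - <<'E'
from h import *
t=inrack(DEEP,sensors.get_obs()['tool_pos'])[0]; print('tcp rack',np.round(t,1))
c=snap('scene'); w=snap('wrist')
print(on_y(c,[(393.5,260)],DEEP,t[1]))
print('tri',inrack(DEEP,tri(c,[(393.5,260)],w,[(318,46)])[0,:3]), tri(c,[(393.5,260)],w,[(318,46)])[0,3])
cv2.imwrite('pics/z.png',cv2.resize(c['frame'][165:275,360:430],None,fx=5,fy=5,interpolation=1))
E
```

```text
tcp rack [ 99.4 -46.1 163.1]
[[  4.31052309 -46.07308795  66.64918793]]
tri [[ -5.67565709 -43.50409762  76.49601119]] 2.3148465704759893
```

View pics/z.png

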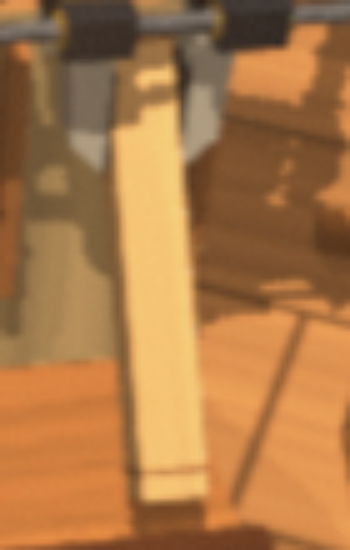

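Run:
```python
from h import *
c=snap('scene'); w=snap('wrist')
print(on_y(c,[(394.2,265)],DEEP,-46))
for p in [(318,46),(318,44)]: print('tri',inrack(DEEP,tri(c,[(394.2,265)],w,[p])[0,:3]), tri(c,[(394.2,265)],w,[p])[0,3])
for th in (45,48,50,52,55,58):
    a=np.radians(th); s=151.5; print(th, 99.4-s*np.cos(a)-14*np.sin(a), 163+8-s*np.sin(a)+14*np.cos(a))
```

```text
[[ -4.06483254 -46.          60.59847736]]
tri [[ -7.34164608 -44.6294533   64.0638274 ]] 0.1919271748352949
tri [[ -8.40572412 -44.43943618  65.11364332]] 0.221917165567939
45 -17.62617228637362 73.77281758684973
48 -12.377314420050542 67.78138742919879
50 -8.706945071176396 63.943293403086386
52 -4.9048640623313275 60.23563148314082
55 1.0350412727706306 54.928535399132386
58 7.244558122479496 49.939583131566344
```

```bash
python3 -m crank '[{"dx":0.4,"dy":0,"dz":0.1,"spin":0},{"dx":0.8,"dy":0,"dz":0.1,"spin":0},{"dx":1.0,"dy":0,"dz":0.1,"spin":0},{"dx":1.0,"dy":0,"dz":0.1,"spin":0}]'
python3 - <<'E'
from h import *
go(548.7,116.5,-149.5,163)
print('tcp rack',inrack(DEEP,sensors.get_obs()['tool_pos']))
c=snap('scene'); w=snap('wrist')
f=np.hstack([cv2.resize(c['frame'][165:285,360:430],None,fx=5,fy=5,interpolation=1)[:600],cv2.resize(w['frame'][0:300,250:470],None,fx=2,fy=2)[:600]])
cv2.imwrite('pics/z2.png',f); print(f.shape)
E
```

```text
time: 17.6
tool_pos: [547.2, 117.0, 152.5]
tcp_rot: [2.976, 1.569, 0.367]
contact_force: [5.7, 3.9, -0.6]
grip_width: 27.7
go(549,116,163): dx -1.05 dy 0.11 dz -0.11 spin 0.000 or -3.141 (half)  head -149.5 tcp [547.2 117.  152.5] j1 0.07 j6 1.11 F [ 5.7  3.9 -0.6] w 27.7 t 17.60
tcp rack [[100.20428829 -46.20127425 152.5318799 ]]
(600, 790, 3)
```

View pics/z2.png

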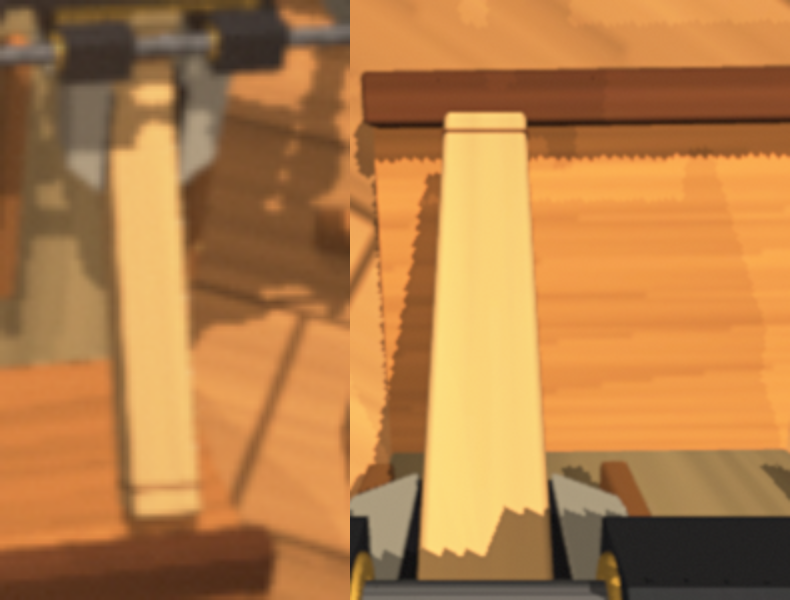

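Run:
```python
from h import *
c=snap('scene'); w=snap('wrist')
a=[(165/5+360,516/5+165)]; b=[((485-350)/2+250,113/2)]
print(on_y(c,a,DEEP,-46)); t=tri(c,a,w,b); print(inrack(DEEP,t[0,:3]),t[0,3])
for th in (50,52,54,56,58,60):
    q=np.radians(th); s=151.5; print(th, 100.2-s*np.cos(q)-14*np.sin(q), 152.5+8-s*np.sin(q)+14*np.cos(q))
```

```text
[[ -0.1864252  -46.          47.35970123]]
[[ -0.50657157 -45.44798829  47.83457633]] 0.8014281162416754
50 -7.906945071176398 53.443293403086386
52 -4.10486406233133 49.73563148314082
54 -0.17570364355893808 46.16291888429008
56 3.8757491084112843 42.72950840650164
58 8.044558122479494 39.439583131566344
60 12.325644347017848 36.29715132665754
```

```bash
python3 -m crank '[{"dx":0,"dy":0,"dz":0.3,"spin":0},{"dx":0.4,"dy":0,"dz":0.3,"spin":0},{"dx":0.8,"dy":0,"dz":0.3,"spin":0},{"dx":1.1,"dy":0,"dz":0.3,"spin":0},{"dx":1.1,"dy":0,"dz":0.3,"spin":0}]'
python3 - <<'E'
from h import *
go(548.7,116.5,-149.5,163)
print('tcp rack',inrack(DEEP,sensors.get_obs()['tool_pos']))
c=snap('scene'); w=snap('wrist')
f=np.hstack([cv2.resize(c['frame'][165:285,360:430],None,fx=5,fy=5,interpolation=1)[:600],cv2.resize(w['frame'][0:300,250:470],None,fx=2,fy=2)[:600]])
cv2.imwrite('pics/z3.png',f)
E
```

```text
time: 18.22
tool_pos: [545.9, 115.9, 141.9]
tcp_rot: [2.915, 1.566, 0.307]
contact_force: [10.5, 5.9, -2.8]
grip_width: 27.6
go(549,116,163): dx -2.11 dy 0.09 dz -0.27 spin 0.000 or -3.141 (half)  head -149.5 tcp [545.9 115.9 141.9] j1 0.07 j6 1.11 F [10.5  5.9 -2.8] w 27.6 t 18.22
tcp rack [[101.88860636 -45.96175947 141.90105054]]
```

View pics/z3.png

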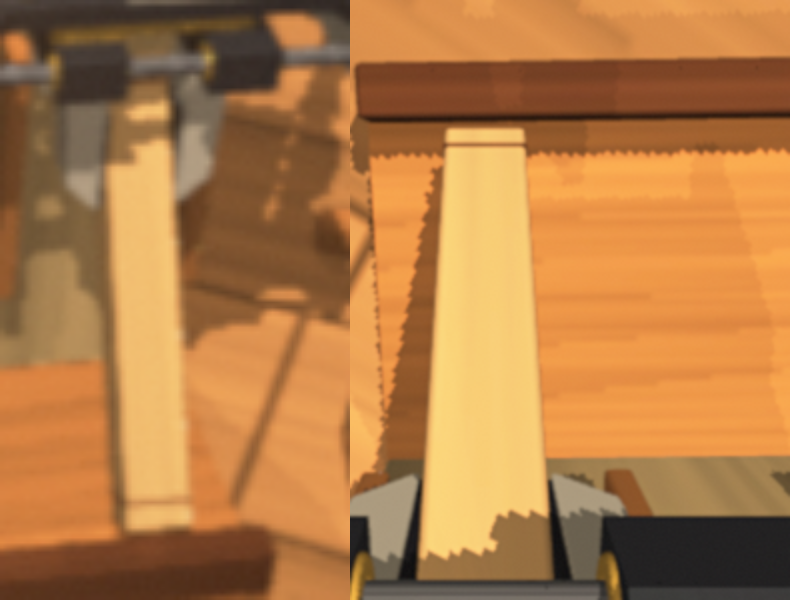

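```bash
python3 -m crank '[{"dx":0,"dy":0,"dz":-0.4,"spin":0},{"dx":0.1,"dy":0,"dz":-0.8,"spin":0},{"dx":0.2,"dy":0,"dz":-0.8,"spin":0},{"dx":0.3,"dy":0,"dz":-0.8,"spin":0},{"dx":0.3,"dy":0,"dz":-0.8,"spin":0}]'
python3 - <<'E'
from h import *
go(548.7,116.5,-149.5,163)
print('tcp rack',inrack(DEEP,sensors.get_obs()['tool_pos']))
c=snap('scene'); w=snap('wrist')
f=np.hstack([cv2.resize(c['frame'][165:285,360:430],None,fx=5,fy=5,interpolation=1)[:600],cv2.resize(w['frame'][0:300,250:470],None,fx=2,fy=2)[:600]])
cv2.imwrite('pics/z4.png',f)
E
```

```text
time: 18.73
tool_pos: [549.5, 118.8, 137.8]
tcp_rot: [-0.338, 1.568, -2.947]
contact_force: [-1.2, -2.0, -1.7]
grip_width: 27.7
go(549,116,163): dx -2.52 dy 0.15 dz 0.19 spin 0.001 or -3.141 (half)  head -149.5 tcp [549.5 118.8 137.8] j1 0.08 j6 1.11 F [-1.2 -2.  -1.7] w 27.7 t 18.73
tcp rack [[ 97.27449161 -46.60194793 137.82379473]]
```

View pics/z4.png

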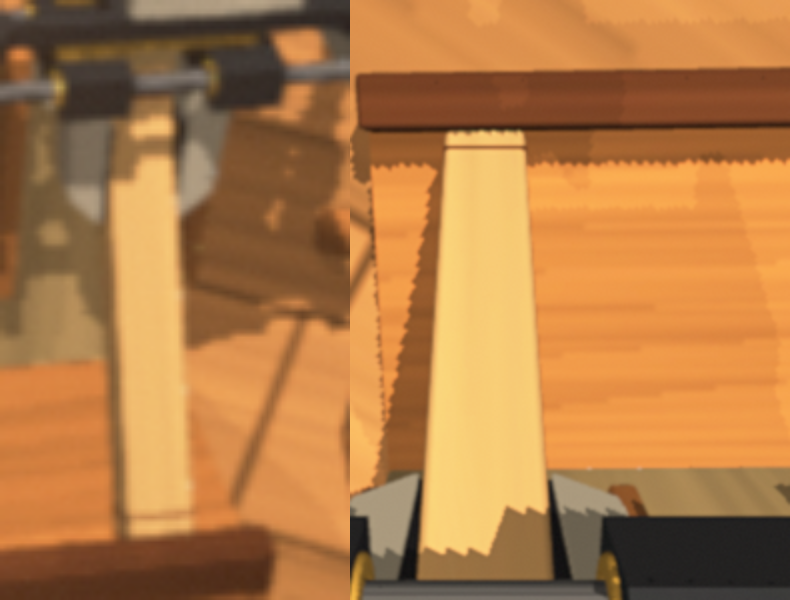

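```bash
python3 -m crank '[{"dx":0,"dy":0,"dz":0,"spin":0},{"dx":0,"dy":0,"dz":0,"spin":0},{"dx":0,"dy":0,"dz":0,"spin":0},{"dx":0,"dy":0,"dz":0,"spin":0},{"dx":0,"dy":0,"dz":0,"spin":0}]' 48
python3 - <<'E'
from h import *
c=snap('scene'); w=snap('wrist')
f=np.hstack([cv2.resize(c['frame'][165:285,360:430],None,fx=5,fy=5,interpolation=1)[:600],cv2.resize(w['frame'][0:300,250:470],None,fx=2,fy=2)[:600]])
cv2.imwrite('pics/z5.png',f)
E
```

```text
time: 19.25
tool_pos: [551.1, 119.2, 139.1]
tcp_rot: [2.776, 1.57, 0.167]
contact_force: [-0.1, -0.4, -0.1]
grip_width: 43.7
```

View pics/z5.png

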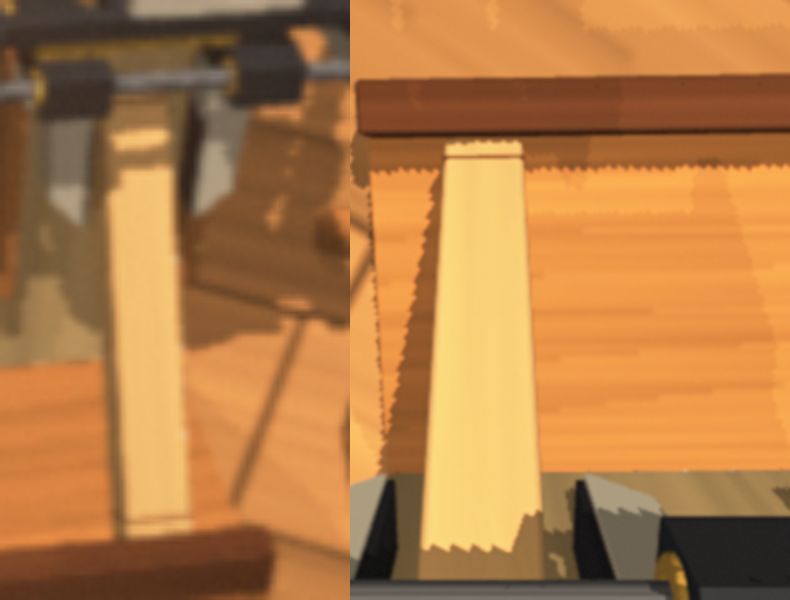

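```bash
python3 -m crank '[{"dx":-3,"dy":0,"dz":0,"spin":0},{"dx":-7,"dy":0,"dz":0,"spin":0},{"dx":-16,"dy":0,"dz":0,"spin":0},{"dx":-16,"dy":0,"dz":0,"spin":0},{"dx":-16,"dy":0,"dz":0,"spin":0},{"dx":-16,"dy":0,"dz":0,"spin":0},{"dx":-16,"dy":0,"dz":0,"spin":0}]'
python3 - <<'E'
from h import *
c=snap('scene'); w=snap('wrist')
cv2.imwrite('pics/w14.png',w['frame'])
cv2.imwrite('pics/z6.png',cv2.resize(c['frame'][160:290,310:430],None,fx=4.5,fy=4.5,interpolation=1)[:600])
# expected corners
X=lambda p:(DEEP@np.r_[p,1])[:3]
th=np.radians(55);u=np.array([np.cos(th),0,np.sin(th)]);n=np.array([-np.sin(th),0,np.cos(th)])
C=np.array([68.8,-46,101.9])
P=[C+s*100*u+14*n+t*14*np.array([0,1,0]) for s,t in((-1,-1),(-1,1),(1,-1),(1,1))]
print(np.round((proj(c,[X(p) for p in P])-(310,160))*4.5),np.round(proj(w,[X(p) for p in P])))
E
```

```text
time: 19.93
tool_pos: [550.5, 119.1, 298.3]
tcp_rot: [0.209, 1.571, -2.4]
contact_force: [-0.7, 0.2, -0.7]
grip_width: 43.9
[[398. 513.]
 [340. 518.]
 [373.  86.]
 [314.  90.]] [[305.  71.]
 [329.  71.]
 [299. 215.]
 [334. 215.]]
```

View pics/z6.png

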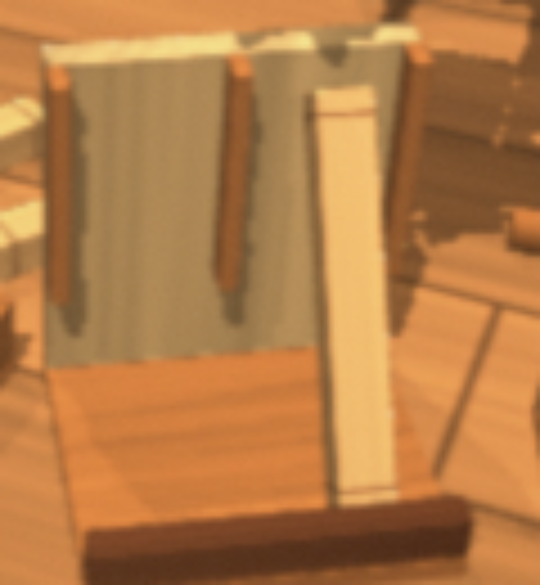

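View pics/w14.png

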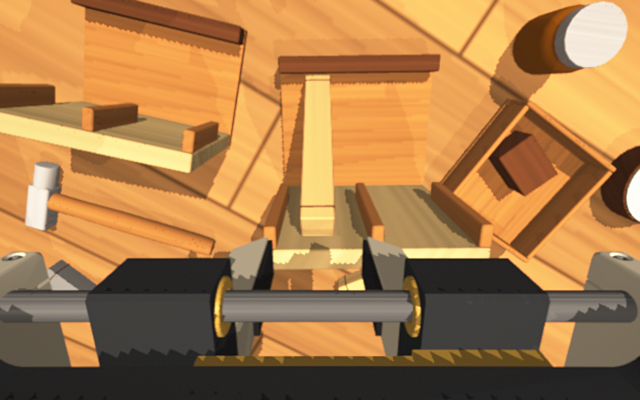

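```bash
cat >> h.py <<'E'
def blanks(lo=190):
    c=snap('side'); f=c['frame']; hsv=cv2.cvtColor(f,cv2.COLOR_BGR2HSV)
    m=cv2.inRange(hsv,(20,70,200),(30,140,255)); m[:lo]=0
    m=cv2.morphologyEx(m,cv2.MORPH_CLOSE,np.ones((3,3)))
    n,l,s,ce=cv2.connectedComponentsWithStats(m)
    for i in range(1,n):
        if s[i,4]<120: continue
        k=cv2.findContours((l==i).astype('u1'),0,1)[0][0].reshape(-1,2)
        r=cv2.minAreaRect(onz(c,k,28)[:,:2].astype(np.float32))
        b=cv2.boxPoints(r); e=[b[1]-b[0],b[2]-b[1]]; L=max(e,key=np.linalg.norm)
        print(np.round(ce[i]),'c',np.round(r[0],1),'size',np.round(r[1],1),'ang',round(np.degrees(np.arctan2(L[1],L[0]))%180,1))
    return c
E
python3 - <<'E'
from h import *
c=blanks(); cv2.imwrite('pics/side15.png',c['frame'])
go(321.7,-259.3,153.7)
E
```

```text
[293. 198.] c [450.2 -54.8] size [ 26.2 139. ] ang 144.9
[302. 225.] c [ 433.8 -156.6] size [ 26.7 139.3] ang 150.0
[296. 271.] c [ 368.2 -282.6] size [ 26.2 197.2] ang 153.8
go(322,-259,None): dx 0.00 dy 21.00 dz 38.88 spin 0.992 or -2.150 (half)  head -149.5 tcp [550.  119.  296.5] j1 0.08 j6 1.11 F [ 0.4  0.3 -0.1] w 44.1 t 20.08
```

```bash
python3 -m crank '[{"dx":0,"dy":21,"dz":38.9,"spin":0.992},{"dx":0,"dy":21,"dz":38.9,"spin":0.992},{"dx":0,"dy":21,"dz":38.9,"spin":0.992},{"dx":0,"dy":21,"dz":38.9,"spin":0.992},{"dx":0,"dy":21,"dz":38.9,"spin":0.992},{"dx":0,"dy":21,"dz":38.9,"spin":0.992},{"dx":0,"dy":21,"dz":38.9,"spin":0.992},{"dx":0,"dy":21,"dz":38.9,"spin":0.992},{"dx":0,"dy":21,"dz":38.9,"spin":0.992},{"dx":0,"dy":21,"dz":38.9,"spin":0.992},{"dx":0,"dy":21,"dz":38.9,"spin":0.992},{"dx":0,"dy":21,"dz":38.9,"spin":0.992},{"dx":0,"dy":21,"dz":38.9,"spin":0.992},{"dx":0,"dy":21,"dz":38.9,"spin":0.992},{"dx":0,"dy":21,"dz":38.9,"spin":0.992},{"dx":0,"dy":21,"dz":38.9,"spin":0.992},{"dx":0,"dy":21,"dz":38.9,"spin":0.992}]' 53
python3 - <<'E'
from h import *
go(321.7,-259.3,153.7,4)
w=snap('wrist'); cv2.imwrite('pics/w16.png',w['frame'])
c=np.array([368.2,-282.4,28]); a=np.radians(153.8); u=np.array([np.cos(a),np.sin(a),0]); n=np.array([-u[1],u[0],0])
print(np.round(proj(w,[c+s*100*u+t*14*n for s,t in((1,1),(1,-1),(-1,-1),(-1,1))])))
E
```

```text
time: 21.5
tool_pos: [322.8, -258.5, 298.6]
tcp_rot: [-1.248, 1.571, 1.436]
contact_force: [-0.4, -0.5, 0.1]
grip_width: 49.1
go(322,-259,4): dx 29.46 dy 0.12 dz 0.07 spin 0.002 or -3.140 (half)  head 153.8 tcp [ 322.8 -258.5  298.6] j1 -0.86 j6 1.17 F [-0.4 -0.5  0.1] w 49.1 t 21.50
[[328. 193.]
 [306. 193.]
 [305.  20.]
 [330.  20.]]
```

View pics/w16.png

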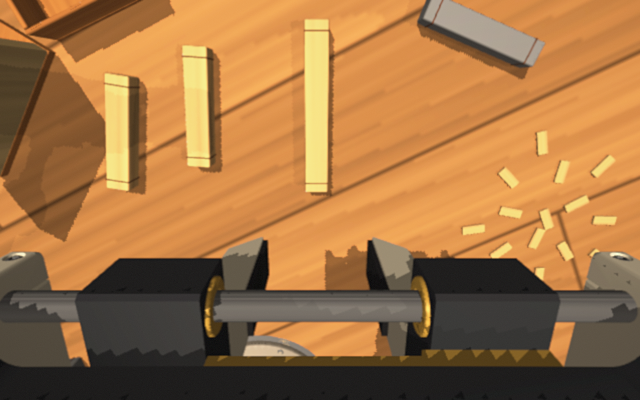

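Prediction matches the picture (blank at x 305–328, y 20–193). Descend and grip.

```bash
python3 -m crank '[{"dx":10,"dy":0.1,"dz":0,"spin":0},{"dx":18,"dy":0.1,"dz":0,"spin":0},{"dx":24,"dy":0.1,"dz":0,"spin":0},{"dx":27,"dy":0.1,"dz":0,"spin":0},{"dx":28.5,"dy":0.1,"dz":0,"spin":0},{"dx":29.4,"dy":0.1,"dz":0,"spin":0},{"dx":29.4,"dy":0.1,"dz":0,"spin":0},{"dx":29.4,"dy":0.1,"dz":0,"spin":0},{"dx":29.4,"dy":0.1,"dz":0,"spin":0},{"dx":29.4,"dy":0.1,"dz":0,"spin":0},{"dx":29.4,"dy":0.1,"dz":0,"spin":0}]'; python3 -m crank '[{"dx":0,"dy":0,"dz":0,"spin":0},{"dx":0,"dy":0,"dz":0,"spin":0},{"dx":0,"dy":0,"dz":0,"spin":0},{"dx":0,"dy":0,"dz":0,"spin":0},{"dx":0,"dy":0,"dz":0,"spin":0},{"dx":0,"dy":0,"dz":0,"spin":0},{"dx":0,"dy":0,"dz":0,"spin":0}]' 0;  python3 -m crank '[{"dx":-10,"dy":0,"dz":0,"spin":0},{"dx":-20,"dy":0,"dz":0,"spin":0},{"dx":-28,"dy":0,"dz":0,"spin":0},{"dx":-28,"dy":0,"dz":0,"spin":0},{"dx":-28,"dy":0,"dz":0,"spin":0},{"dx":-28,"dy":0,"dz":0,"spin":0},{"dx":-28,"dy":0,"dz":0,"spin":0},{"dx":-28,"dy":0,"dz":0,"spin":0},{"dx":-28,"dy":0,"dz":0,"spin":0}]'
python3 - <<'E'
from h import *
p=(DEEP@np.array([75,46,0,1]))[:2]
go(*p,-149.5,280)
E
```

```text
time: 22.47
tool_pos: [322.3, -260.3, 5.0]
tcp_rot: [2.855, 1.57, -0.745]
contact_force: [0.8, 0.0, -0.3]
grip_width: 48.8
time: 23.05
tool_pos: [322.0, -260.4, 5.1]
tcp_rot: [2.959, 1.57, -0.642]
contact_force: [-0.5, 1.7, 6.6]
grip_width: 27.8
time: 23.8
tool_pos: [322.1, -260.6, 285.8]
tcp_rot: [2.732, 1.568, -0.869]
contact_force: [0.1, -0.4, -1.0]
grip_width: 27.6
go(616,50,280): dx 0.58 dy -40.88 dz -12.54 spin -0.992 or 2.150 (half)  head 153.7 tcp [ 322.1 -260.6  285.8] j1 -0.87 j6 1.16 F [ 0.1 -0.4 -1. ] w 27.6 t 23.80
```

```bash
python3 -m crank '[{"dx":0.5,"dy":-40.9,"dz":-12.5,"spin":-0.992},{"dx":0.5,"dy":-40.9,"dz":-12.5,"spin":-0.992},{"dx":0.5,"dy":-40.9,"dz":-12.5,"spin":-0.992},{"dx":0.5,"dy":-40.9,"dz":-12.5,"spin":-0.992},{"dx":0.5,"dy":-40.9,"dz":-12.5,"spin":-0.992},{"dx":0.5,"dy":-40.9,"dz":-12.5,"spin":-0.992},{"dx":0.5,"dy":-40.9,"dz":-12.5,"spin":-0.992},{"dx":0.5,"dy":-40.9,"dz":-12.5,"spin":-0.992},{"dx":0.5,"dy":-40.9,"dz":-12.5,"spin":-0.992},{"dx":0.5,"dy":-40.9,"dz":-12.5,"spin":-0.992},{"dx":0.5,"dy":-40.9,"dz":-12.5,"spin":-0.992},{"dx":0.5,"dy":-40.9,"dz":-12.5,"spin":-0.992},{"dx":0.5,"dy":-40.9,"dz":-12.5,"spin":-0.992},{"dx":0.5,"dy":-40.9,"dz":-12.5,"spin":-0.992},{"dx":0.5,"dy":-40.9,"dz":-12.5,"spin":-0.992},{"dx":0.5,"dy":-40.9,"dz":-12.5,"spin":-0.992},{"dx":0.5,"dy":-40.9,"dz":-12.5,"spin":-0.992}]'
python3 - <<'E'
from h import *
p=(DEEP@np.array([99,46,0,1]))[:2]
go(*p,-149.5,216)
c=snap('wrist'); cv2.imwrite('pics/w17.png',c['frame'])
E
```

```text
time: 25.22
tool_pos: [614.8, 50.0, 280.1]
tcp_rot: [2.332, 1.57, -0.278]
contact_force: [-0.1, -0.5, -2.2]
grip_width: 27.5
go(595,38,216): dx 6.41 dy 0.02 dz 2.31 spin -0.001 or 3.141 (half)  head -149.5 tcp [614.8  50.  280.1] j1 -0.04 j6 1.00 F [-0.1 -0.5 -2.2] w 27.5 t 25.22
```

View pics/w17.png

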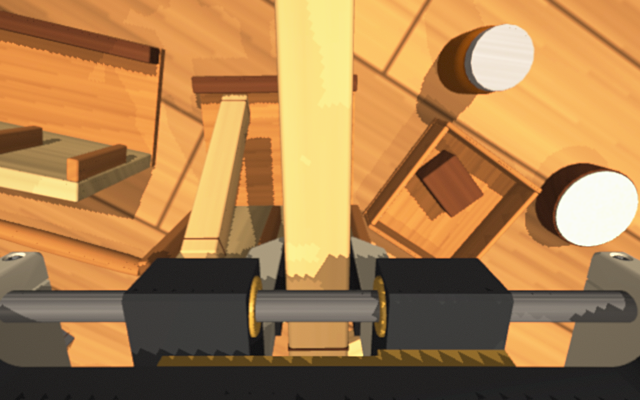

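```bash
python3 -m crank '[{"dx":0,"dy":0,"dz":2.4,"spin":0},{"dx":3,"dy":0,"dz":2.4,"spin":0},{"dx":5,"dy":0,"dz":2.4,"spin":0},{"dx":6.4,"dy":0,"dz":2.4,"spin":0},{"dx":6.4,"dy":0,"dz":2.4,"spin":0},{"dx":6.4,"dy":0,"dz":2.4,"spin":0},{"dx":6.4,"dy":0,"dz":2.4,"spin":0}]'; 
python3 -c "
from h import *
p=(DEEP@np.array([100,46,0,1]))[:2]
go(*p,-149.5,153)"
python3 -m crank '[{"dx":0.5,"dy":0,"dz":0,"spin":0},{"dx":1,"dy":0,"dz":0,"spin":0},{"dx":1.5,"dy":0,"dz":0,"spin":0},{"dx":2,"dy":0,"dz":0.1,"spin":0},{"dx":2.5,"dy":0,"dz":0.1,"spin":0},{"dx":3,"dy":0,"dz":0.1,"spin":0},{"dx":3.5,"dy":0,"dz":0.2,"spin":0},{"dx":4,"dy":0,"dz":0.2,"spin":0},{"dx":4.5,"dy":0,"dz":0.2,"spin":0},{"dx":5,"dy":0,"dz":0.2,"spin":0},{"dx":5.5,"dy":0,"dz":0.2,"spin":0},{"dx":6,"dy":0,"dz":0.2,"spin":0},{"dx":6.3,"dy":0,"dz":0.2,"spin":0},{"dx":6.3,"dy":0,"dz":0.2,"spin":0}]'
cat >> h.py <<'E'
def look(M,name,lo=(160,300,310,430)):
    go(0,0); print('tcp rack',np.round(inrack(M,sensors.get_obs()['tool_pos']),1))
    c=snap('scene'); w=snap('wrist'); a,b,d,e=lo
    f=cv2.resize(c['frame'][a:b,d:e],None,fx=4,fy=4,interpolation=1); g=cv2.resize(w['frame'][0:280,190:350+80],None,fx=1.3,fy=2)
    h=max(f.shape[0],g.shape[0]); f=cv2.copyMakeBorder(f,0,h-f.shape[0],0,0,0); g=cv2.copyMakeBorder(g,0,h-g.shape[0],0,0,0)
    cv2.imwrite(f'pics/{name}.png',np.hstack([f,g])[:600,:800]); return c,w
E
python3 -c "
from h import *
look(DEEP,'z18')"
```

```text
time: 25.85
tool_pos: [595.2, 38.6, 217.1]
tcp_rot: [2.566, 1.568, -0.043]
contact_force: [0.2, 0.5, -0.6]
grip_width: 27.7
go(594,38,153): dx 6.41 dy 0.03 dz 0.14 spin 0.000 or -3.141 (half)  head -149.5 tcp [595.2  38.6 217.1] j1 -0.06 j6 0.97 F [ 0.2  0.5 -0.6] w 27.7 t 25.85
time: 27.02
tool_pos: [594.6, 38.4, 153.1]
tcp_rot: [2.796, 1.566, 0.188]
contact_force: [6.2, 2.6, -2.4]
grip_width: 27.9
go(0,0,None): dx 0.00 dy -26.90 dz 53.16  head -149.5 tcp [594.6  38.4 153.1] j1 -0.06 j6 0.97 F [ 6.2  2.6 -2.4] w 27.9 t 27.02
tcp rack [[ 99.3  45.5 153.1]]
```

View pics/z18.png

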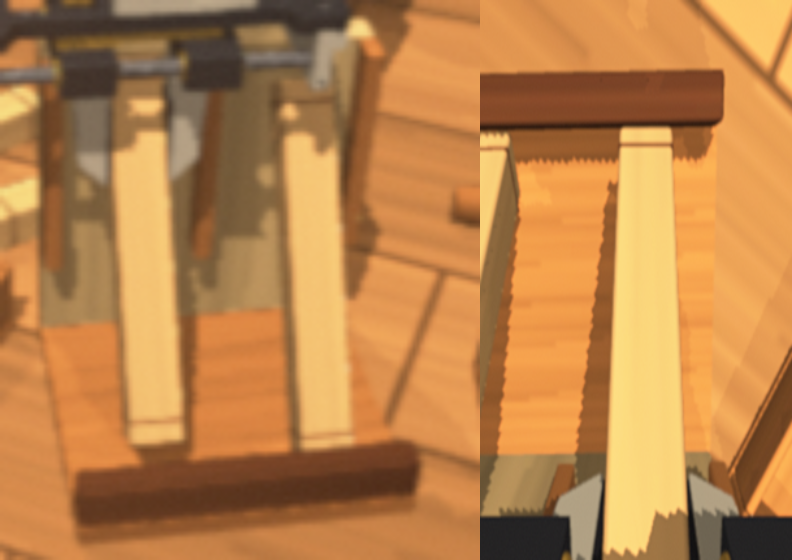

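```bash
python3 -m crank '[{"dx":0,"dy":0,"dz":0.2,"spin":0},{"dx":0.4,"dy":0,"dz":0.2,"spin":0},{"dx":0.8,"dy":0,"dz":0.2,"spin":0},{"dx":1.1,"dy":0,"dz":0.2,"spin":0},{"dx":1.1,"dy":0,"dz":-0.1,"spin":0},{"dx":1.2,"dy":0,"dz":-0.4,"spin":0},{"dx":1.3,"dy":0,"dz":-0.5,"spin":0},{"dx":1.4,"dy":0,"dz":-0.5,"spin":0},{"dx":1.4,"dy":0,"dz":-0.5,"spin":0}]'
python3 -c "
from h import *
look(DEEP,'z19')"
```

```text
time: 27.87
tool_pos: [596.7, 40.2, 138.1]
tcp_rot: [-0.487, 1.57, -3.095]
contact_force: [0.0, -0.9, -0.9]
grip_width: 27.8
go(0,0,None): dx 0.00 dy -26.84 dz 53.44  head -149.5 tcp [596.7  40.2 138.1] j1 -0.06 j6 0.98 F [ 0.  -0.9 -0.9] w 27.8 t 27.87
tcp rack [[ 96.5  45.  138.1]]
```

View pics/z19.png

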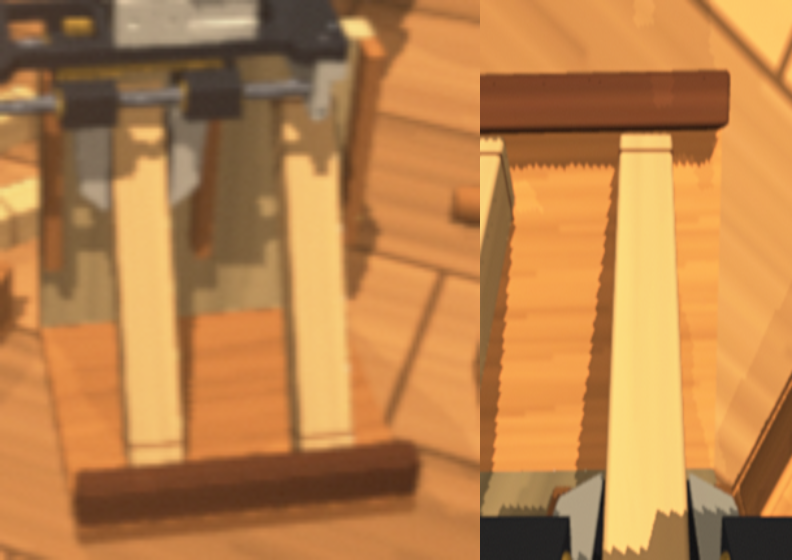

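```bash
python3 -m crank '[{"dx":0,"dy":0,"dz":0,"spin":0},{"dx":0,"dy":0,"dz":0,"spin":0},{"dx":0,"dy":0,"dz":0,"spin":0},{"dx":0,"dy":0,"dz":0,"spin":0},{"dx":0,"dy":0,"dz":0,"spin":0}]' 48;python3 -m crank '[{"dx":-3,"dy":0,"dz":0,"spin":0},{"dx":-7,"dy":0,"dz":0,"spin":0},{"dx":-16,"dy":0,"dz":0,"spin":0},{"dx":-16,"dy":0,"dz":0,"spin":0},{"dx":-16,"dy":0,"dz":0,"spin":0},{"dx":-16,"dy":0,"dz":0,"spin":0},{"dx":-16,"dy":0,"dz":0,"spin":0}]'
python3 - <<'E'
from h import *
c,w=look(DEEP,'z20')
blanks()
E
```

```text
time: 28.38
tool_pos: [597.2, 40.2, 138.9]
tcp_rot: [2.601, 1.57, -0.008]
contact_force: [0.1, 0.4, 0.0]
grip_width: 44.1
time: 28.97
tool_pos: [596.9, 40.3, 298.3]
tcp_rot: [-0.347, 1.571, -2.956]
contact_force: [0.0, 0.0, -0.8]
grip_width: 43.8
go(0,0,None): dx 0.00 dy -26.85 dz 53.46  head -149.5 tcp [596.9  40.3 298.3] j1 -0.06 j6 0.98 F [ 0.   0.  -0.8] w 43.8 t 28.97
tcp rack [[ 96.3  45.1 298.3]]
[304. 199.] c [473.5 -71.2] size [26.3 82. ] ang 144.9
[302. 225.] c [ 433.8 -156.6] size [ 26.7 139.2] ang 150.3
```

View pics/z20.png

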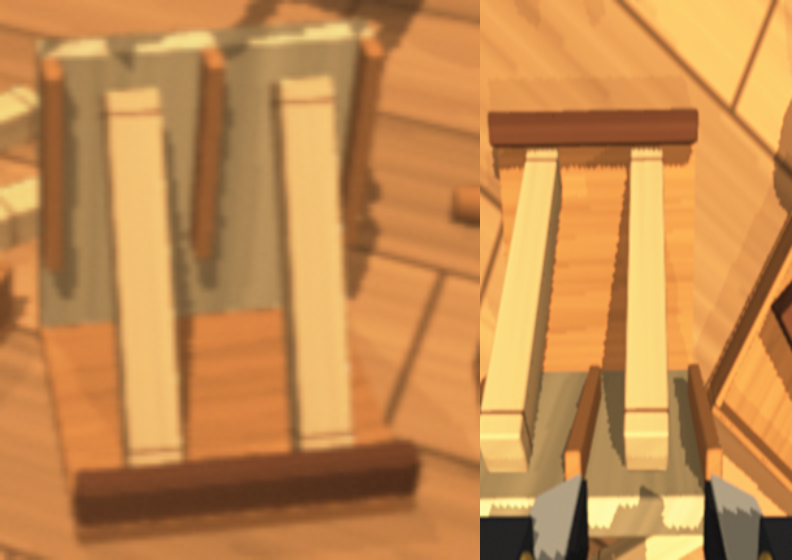

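```bash
python3 -c "
from h import *
go(415.6,-146.2,150.2)"
```

```text
go(416,-146,None): dx 0.00 dy 6.89 dz 25.04 spin 1.053 or -2.089 (half)  head -149.5 tcp [596.3  40.3 296.4] j1 -0.06 j6 0.98 F [ 0.8 -0.2 -0.6] w 44.0 t 29.12
```

```bash
python3 -m crank '[{"dx":0,"dy":6.9,"dz":25,"spin":1.053},{"dx":0,"dy":6.9,"dz":25,"spin":1.053},{"dx":0,"dy":6.9,"dz":25,"spin":1.053},{"dx":0,"dy":6.9,"dz":25,"spin":1.053},{"dx":0,"dy":6.9,"dz":25,"spin":1.053},{"dx":0,"dy":6.9,"dz":25,"spin":1.053},{"dx":0,"dy":6.9,"dz":25,"spin":1.053},{"dx":0,"dy":6.9,"dz":25,"spin":1.053},{"dx":0,"dy":6.9,"dz":25,"spin":1.053},{"dx":0,"dy":6.9,"dz":25,"spin":1.053},{"dx":0,"dy":6.9,"dz":25,"spin":1.053},{"dx":0,"dy":6.9,"dz":25,"spin":1.053},{"dx":0,"dy":6.9,"dz":25,"spin":1.053},{"dx":0,"dy":6.9,"dz":25,"spin":1.053}]' 53
python3 - <<'E'
from h import *
go(415.6,-146.2,150.2,4)
blanks()
w=snap('wrist'); cv2.imwrite('pics/w21.png',w['frame'])
c=np.array([433.8,-156.6,28]); a=np.radians(150.2); u=np.array([np.cos(a),np.sin(a),0]); n=np.array([-u[1],u[0],0])
print(np.round(proj(w,[c+s*70*u+t*14*n for s,t in((1,1),(1,-1),(-1,-1),(-1,1))])))
E
```

```text
time: 30.28
tool_pos: [416.9, -145.9, 298.4]
tcp_rot: [-0.082, 1.57, 2.541]
contact_force: [-0.0, -0.8, 0.0]
grip_width: 48.6
go(416,-146,4): dx 29.44 dy 0.09 dz 0.09 spin 0.001 or -3.140 (half)  head 150.3 tcp [ 416.9 -145.9  298.4] j1 -0.51 j6 1.58 F [-0.  -0.8  0. ] w 48.6 t 30.28
[293. 198.] c [450.5 -54.9] size [ 26.7 139.5] ang 145.1
[301. 225.] c [ 433.8 -156.7] size [ 27.2 139.2] ang 150.2
[[328. 194.]
 [306. 194.]
 [305.  79.]
 [329.  79.]]
```

View pics/w21.png

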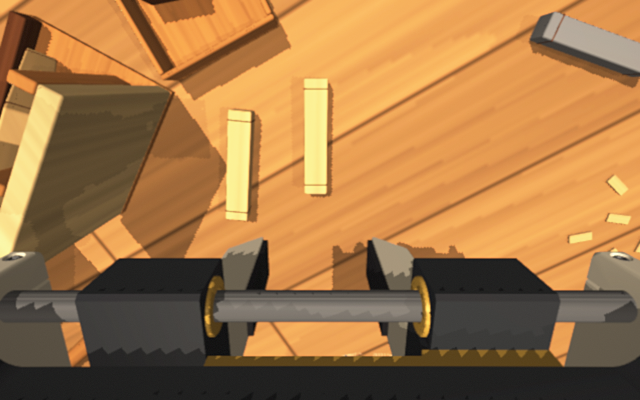

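```bash
python3 -m crank '[{"dx":10,"dy":0.1,"dz":0.1,"spin":0},{"dx":18,"dy":0.1,"dz":0.1,"spin":0},{"dx":24,"dy":0.1,"dz":0.1,"spin":0},{"dx":27,"dy":0.1,"dz":0.1,"spin":0},{"dx":28.5,"dy":0.1,"dz":0.1,"spin":0},{"dx":29.4,"dy":0.1,"dz":0.1,"spin":0},{"dx":29.4,"dy":0.1,"dz":0.1,"spin":0},{"dx":29.4,"dy":0.1,"dz":0.1,"spin":0},{"dx":29.4,"dy":0.1,"dz":0.1,"spin":0},{"dx":29.4,"dy":0.1,"dz":0.1,"spin":0},{"dx":29.4,"dy":0.1,"dz":0.1,"spin":0}]'; python3 -m crank '[{"dx":0,"dy":0,"dz":0,"spin":0},{"dx":0,"dy":0,"dz":0,"spin":0},{"dx":0,"dy":0,"dz":0,"spin":0},{"dx":0,"dy":0,"dz":0,"spin":0},{"dx":0,"dy":0,"dz":0,"spin":0},{"dx":0,"dy":0,"dz":0,"spin":0},{"dx":0,"dy":0,"dz":0,"spin":0}]' 0;  python3 -m crank '[{"dx":-10,"dy":0,"dz":0,"spin":0},{"dx":-20,"dy":0,"dz":0,"spin":0},{"dx":-28,"dy":0,"dz":0,"spin":0},{"dx":-28,"dy":0,"dz":0,"spin":0},{"dx":-28,"dy":0,"dz":0,"spin":0},{"dx":-28,"dy":0,"dz":0,"spin":0},{"dx":-28,"dy":0,"dz":0,"spin":0},{"dx":-28,"dy":0,"dz":0,"spin":0},{"dx":-28,"dy":0,"dz":0,"spin":0}]'
python3 - <<'E'
from h import *
p=(SHAL@np.array([40,-46,0,1]))[:2]
go(*p,198.2,280)
p=(SHAL@np.array([40,46,0,1]))[:2]
go(*p,198.2,280)
E
```

```text
time: 31.3
tool_pos: [415.6, -146.5, 5.0]
tcp_rot: [-3.038, 1.57, -0.416]
contact_force: [-0.7, 0.9, 0.5]
grip_width: 48.8
time: 31.88
tool_pos: [415.7, -146.6, 5.2]
tcp_rot: [-2.981, 1.57, -0.36]
contact_force: [0.3, 1.6, 6.3]
grip_width: 28.1
time: 32.63
tool_pos: [415.8, -146.8, 285.8]
tcp_rot: [3.129, 1.567, -0.533]
contact_force: [-0.6, -0.5, -1.7]
grip_width: 28.1
go(537,374,280): dx 0.58 dy -51.21 dz 15.41 spin -0.838 or 2.304 (half)  head 150.2 tcp [ 415.8 -146.8  285.8] j1 -0.51 j6 1.58 F [-0.6 -0.5 -1.7] w 28.1 t 32.63
go(565,287,280): dx 0.58 dy -45.06 dz 8.57 spin -0.838 or 2.304 (half)  head 150.2 tcp [ 415.8 -146.8  285.8] j1 -0.51 j6 1.58 F [-0.6 -0.5 -1.7] w 28.1 t 32.63
```

```bash
python3 -m crank '[{"dx":0.5,"dy":-51.2,"dz":15.4,"spin":-0.838},{"dx":0.5,"dy":-51.2,"dz":15.4,"spin":-0.838},{"dx":0.5,"dy":-51.2,"dz":15.4,"spin":-0.838},{"dx":0.5,"dy":-51.2,"dz":15.4,"spin":-0.838},{"dx":0.5,"dy":-51.2,"dz":15.4,"spin":-0.838},{"dx":0.5,"dy":-51.2,"dz":15.4,"spin":-0.838},{"dx":0.5,"dy":-51.2,"dz":15.4,"spin":-0.838},{"dx":0.5,"dy":-51.2,"dz":15.4,"spin":-0.838},{"dx":0.5,"dy":-51.2,"dz":15.4,"spin":-0.838},{"dx":0.5,"dy":-51.2,"dz":15.4,"spin":-0.838},{"dx":0.5,"dy":-51.2,"dz":15.4,"spin":-0.838},{"dx":0.5,"dy":-51.2,"dz":15.4,"spin":-0.838},{"dx":0.5,"dy":-51.2,"dz":15.4,"spin":-0.838},{"dx":0.5,"dy":-51.2,"dz":15.4,"spin":-0.838},{"dx":0.5,"dy":-51.2,"dz":15.4,"spin":-0.838},{"dx":0.5,"dy":-51.2,"dz":15.4,"spin":-0.838},{"dx":0.5,"dy":-51.2,"dz":15.4,"spin":-0.838},{"dx":0.5,"dy":-51.2,"dz":15.4,"spin":-0.838}]'
python3 - <<'E'
from h import *
p=(SHAL@np.array([63,-46,0,1]))[:2]
go(*p,198.2,166)
c=snap('wrist'); cv2.imwrite('pics/w22.png',c['frame'])
print('tcp',inrack(SHAL,sensors.get_obs()['tool_pos']))
X=lambda p:(SHAL@np.r_[p,1])[:3]
for n,p in dict(topL=(103,-90,152),topR=(103,90,152),baseL=(103,-90,12),baseR=(103,90,12),stopL=(0,-90,38),stopR=(0,90,38)).items():
    print(n,np.round(proj(c,X(p)))[0])
E
```

```text
time: 34.13
tool_pos: [536.4, 373.0, 279.7]
tcp_rot: [0.65, 1.57, -2.176]
contact_force: [-0.0, -0.1, -1.2]
grip_width: 27.6
go(515,367,166): dx 11.37 dy -0.11 dz 2.23 spin -0.001 or 3.140 (half)  head -161.9 tcp [536.4 373.  279.7] j1 0.49 j6 1.75 F [-0.  -0.1 -1.2] w 27.6 t 34.13
tcp [[ 40.50668278 -44.97067611 280.07529667]]
topL [266. 253.]
topR [466. 253.]
baseL [281. 203.]
baseR [422. 203.]
stopL [276. 124.]
stopR [437. 123.]
```

View pics/w22.png

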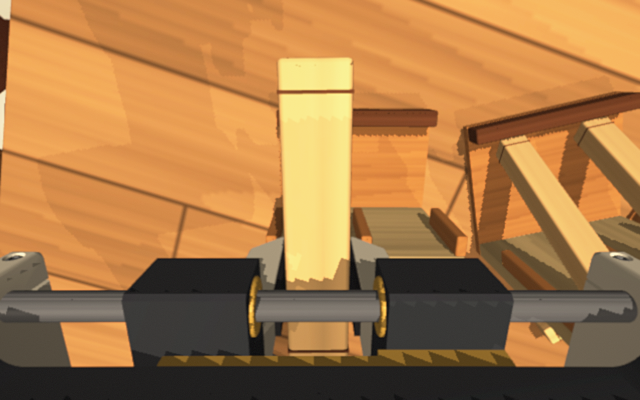

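```bash
sed -i 's/SHAL=frame((589,343),198.2)/SHAL=frame((586.5,342),198.2)/' h.py; python3 -c "
from h import *
p=(SHAL@np.array([64,-46,0,1]))[:2]
go(*p,198.2,167)"
```

```text
go(511,366,167): dx 11.31 dy -0.08 dz 2.62 spin -0.001 or 3.140 (half)  head -161.9 tcp [536.5 373.1 280.1] j1 0.49 j6 1.75 F [-0.6 -0.3 -0.5] w 27.8 t 34.18
```

```bash
python3 -m crank '[{"dx":0,"dy":0,"dz":2.6,"spin":0},{"dx":4,"dy":0,"dz":2.6,"spin":0},{"dx":8,"dy":0,"dz":2.6,"spin":0},{"dx":10,"dy":0,"dz":2.6,"spin":0},{"dx":11.2,"dy":0,"dz":2.6,"spin":0},{"dx":11.2,"dy":0,"dz":2.6,"spin":0},{"dx":11.2,"dy":0,"dz":2.6,"spin":0},{"dx":11.2,"dy":0,"dz":2.6,"spin":0}]'; 
python3 -c "
from h import *
p=(SHAL@np.array([64,-46,0,1]))[:2]
go(*p,198.2,103)"
python3 -m crank '[{"dx":0.5,"dy":0,"dz":0,"spin":0},{"dx":1,"dy":0,"dz":0,"spin":0},{"dx":1.5,"dy":0,"dz":0,"spin":0},{"dx":2,"dy":0,"dz":0.1,"spin":0},{"dx":2.5,"dy":0,"dz":0.1,"spin":0},{"dx":3,"dy":0,"dz":0.1,"spin":0},{"dx":3.5,"dy":0,"dz":0.2,"spin":0},{"dx":4,"dy":0,"dz":0.2,"spin":0},{"dx":4.5,"dy":0,"dz":0.2,"spin":0},{"dx":5,"dy":0,"dz":0.2,"spin":0},{"dx":5,"dy":0,"dz":0.2,"spin":0}]'
python3 -c "
from h import *
look(SHAL,'z23',(180,310,420,540))"
```

```text
time: 34.85
tool_pos: [512.5, 366.1, 169.5]
tcp_rot: [-2.994, 1.568, 0.465]
contact_force: [0.1, 1.1, -1.0]
grip_width: 28.1
go(511,366,103): dx 6.65 dy 0.01 dz 0.12 spin -0.001 or 3.141 (half)  head -161.8 tcp [512.5 366.1 169.5] j1 0.50 j6 1.75 F [ 0.1  1.1 -1. ] w 28.1 t 34.85
time: 35.77
tool_pos: [511.4, 366.3, 118.6]
tcp_rot: [-2.988, 1.566, 0.471]
contact_force: [4.0, 1.1, 1.9]
grip_width: 28.0
go(0,0,None): dx 0.00 dy 18.83 dz 60.02  head -161.8 tcp [511.4 366.3 118.6] j1 0.50 j6 1.75 F [4.  1.1 1.9] w 28.0 t 35.77
tcp rack [[ 63.7 -46.5 118.6]]
```

View pics/z23.png

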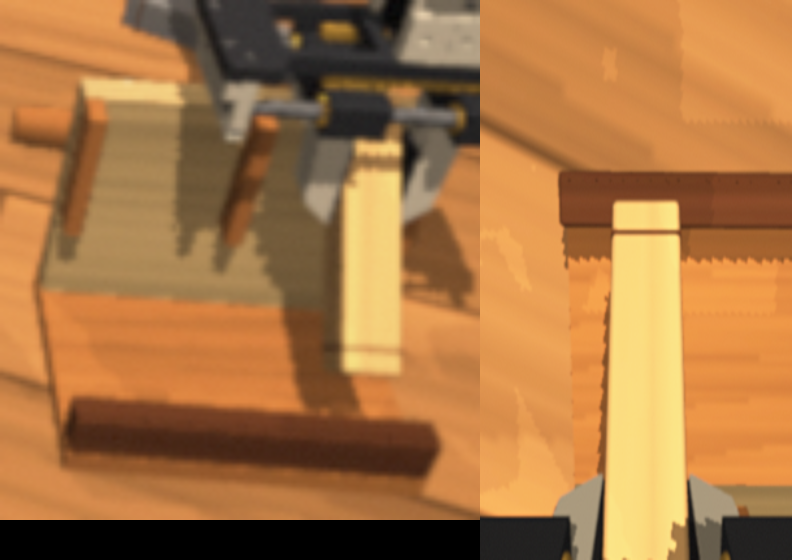

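```bash
python3 -m crank '[{"dx":0.5,"dy":0,"dz":0,"spin":0},{"dx":1,"dy":0,"dz":0,"spin":0},{"dx":1.6,"dy":0,"dz":0.1,"spin":0},{"dx":1.6,"dy":0,"dz":0.1,"spin":0}]'
python3 -c "
from h import *
look(SHAL,'z24',(180,310,420,540))"
```

```text
time: 36.2
tool_pos: [510.8, 366.0, 102.1]
tcp_rot: [-2.997, 1.565, 0.462]
contact_force: [7.4, 3.2, -2.4]
grip_width: 27.8
go(0,0,None): dx 0.00 dy 18.83 dz 59.95  head -161.8 tcp [510.8 366.  102.1] j1 0.50 j6 1.75 F [ 7.4  3.2 -2.4] w 27.8 t 36.20
tcp rack [[ 64.4 -46.5 102.1]]
```

View pics/z24.png

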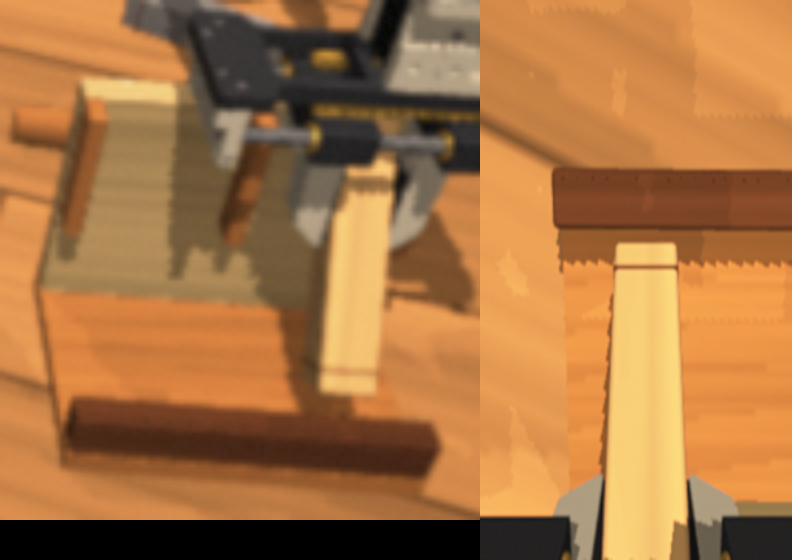

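Run:
```python
from h import *
c=snap('scene'); w=snap('wrist')
a=[(507,278.3)]; b=[(317.7,121.5)]
t=tri(c,a,w,b); print(inrack(SHAL,t[0,:3]),t[0,3])
for th in (52,54,56,58,60,62):
    q=np.radians(th); s=140-49.4; print(th, 64.4-s*np.cos(q)-14*np.sin(q), 102.1+8.8-s*np.sin(q)+14*np.cos(q))
```

```text
[[  2.54467223 -46.21818619  48.80839573]] 2.246156322494616
52 -2.4110802149987407 48.125486377790196
54 -0.17958177894732152 45.832053841724374
56 2.130596929779763 43.61789657510367
58 4.516641314281685 41.48571218749267
60 6.975644347017861 39.438098417129865
62 9.504610111573317 37.47754996598369
```

```bash
python3 -m crank '[{"dx":0.4,"dy":0,"dz":0.2,"spin":0},{"dx":0.8,"dy":0,"dz":0.2,"spin":0},{"dx":1.0,"dy":0,"dz":0.1,"spin":0},{"dx":1.1,"dy":0,"dz":-0.2,"spin":0},{"dx":1.2,"dy":0,"dz":-0.4,"spin":0},{"dx":1.3,"dy":0,"dz":-0.5,"spin":0},{"dx":1.4,"dy":0,"dz":-0.5,"spin":0},{"dx":1.4,"dy":0,"dz":-0.5,"spin":0}]'
python3 -c "
from h import *
look(SHAL,'z25',(180,310,420,540))"
```

```text
time: 37.07
tool_pos: [513.1, 366.6, 87.1]
tcp_rot: [0.199, 1.569, -2.624]
contact_force: [0.5, -0.3, -0.9]
grip_width: 27.7
go(0,0,None): dx 0.00 dy 18.79 dz 60.20  head -161.8 tcp [513.1 366.6  87.1] j1 0.50 j6 1.75 F [ 0.5 -0.3 -0.9] w 27.7 t 37.07
tcp rack [[ 62.1 -46.3  87.1]]
```

View pics/z25.png

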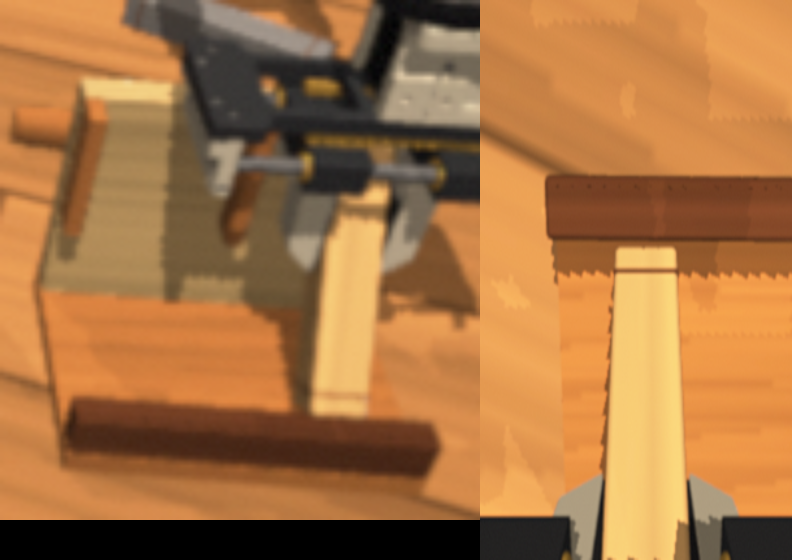

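```bash
python3 -m crank '[{"dx":0.1,"dy":0,"dz":-0.3,"spin":0},{"dx":0.3,"dy":0,"dz":-0.4,"spin":0},{"dx":0.3,"dy":0,"dz":-0.4,"spin":0}]'
python3 -m crank '[{"dx":0,"dy":0,"dz":0,"spin":0},{"dx":0,"dy":0,"dz":0,"spin":0},{"dx":0,"dy":0,"dz":0,"spin":0},{"dx":0,"dy":0,"dz":0,"spin":0},{"dx":0,"dy":0,"dz":0,"spin":0}]' 48
python3 -c "
from h import *
look(SHAL,'z26',(180,310,420,540))"
```

```text
time: 37.42
tool_pos: [515.4, 367.5, 84.0]
tcp_rot: [0.084, 1.566, -2.74]
contact_force: [-5.5, -1.9, 1.0]
grip_width: 27.9
time: 37.83
tool_pos: [517.6, 368.1, 84.9]
tcp_rot: [-3.113, 1.57, 0.347]
contact_force: [0.5, 0.6, 0.2]
grip_width: 44.1
go(0,0,None): dx 0.00 dy 18.80 dz 60.67  head -161.8 tcp [517.6 368.1  84.9] j1 0.50 j6 1.75 F [0.5 0.6 0.2] w 44.1 t 37.83
tcp rack [[ 57.2 -46.3  84.9]]
```

View pics/z26.png

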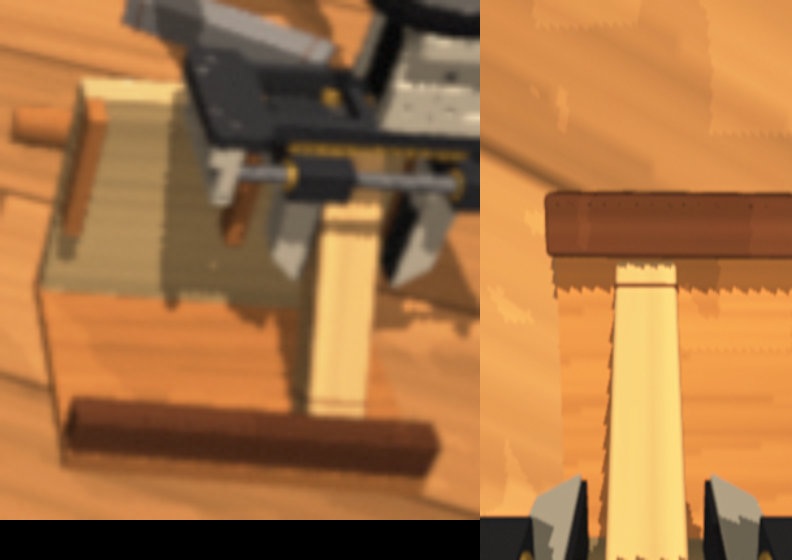

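Now raise and fetch the last short.

```bash
python3 -m crank '[{"dx":-3,"dy":0,"dz":0,"spin":0},{"dx":-7,"dy":0,"dz":0,"spin":0},{"dx":-20,"dy":0,"dz":0,"spin":0},{"dx":-20,"dy":0,"dz":0,"spin":0},{"dx":-20,"dy":0,"dz":0,"spin":0},{"dx":-20,"dy":0,"dz":0,"spin":0},{"dx":-20,"dy":0,"dz":0,"spin":0},{"dx":-20,"dy":0,"dz":0,"spin":0}]'
python3 - <<'E'
from h import *
c,w=look(SHAL,'z27',(180,310,420,540))
X=lambda p:(SHAL@np.r_[p,1])[:3]
th=np.radians(55);u=np.array([np.cos(th),0,np.sin(th)]);n=np.array([-np.sin(th),0,np.cos(th)])
C=np.array([51.6,-46.3,77.4])
P=[C+s*70*u+14*n+t*14*np.array([0,1,0]) for s,t in((-1,-1),(-1,1),(1,-1),(1,1))]
print(np.round((proj(c,[X(p) for p in P])-(420,180))*4),np.round((proj(w,[X(p) for p in P])-(190,0))*(1.3,2)+(480,0)))
blanks(); 
r=np.radians(145); p=np.array([450.3,-54.8])+21*np.array([np.cos(r),np.sin(r)]); print(p); go(*p,145,4)
E
```

```text
time: 38.6
tool_pos: [517.2, 367.9, 284.4]
tcp_rot: [1.191, 1.571, -1.633]
contact_force: [0.2, -0.5, -0.7]
grip_width: 44.5
go(0,0,None): dx 0.00 dy 18.79 dz 60.62  head -161.8 tcp [517.2 367.9 284.4] j1 0.50 j6 1.75 F [ 0.2 -0.5 -0.7] w 44.5 t 38.60
tcp rack [[ 57.8 -46.3 284.4]]
[[364. 426.]
 [308. 422.]
 [385. 152.]
 [328. 149.]] [[628. 212.]
 [660. 212.]
 [623. 412.]
 [664. 412.]]
[293. 198.] c [450.2 -54.8] size [ 26.2 139. ] ang 144.9
[433.09780707 -42.75489484]
go(433,-43,4): dx 27.84 dy 36.38 dz 20.76 spin 0.929 or -2.213 (half)  head -161.8 tcp [516.7 367.7 282.4] j1 0.50 j6 1.75 F [-0.   0.2 -0.5] w 43.9 t 38.75
```

View pics/z27.png

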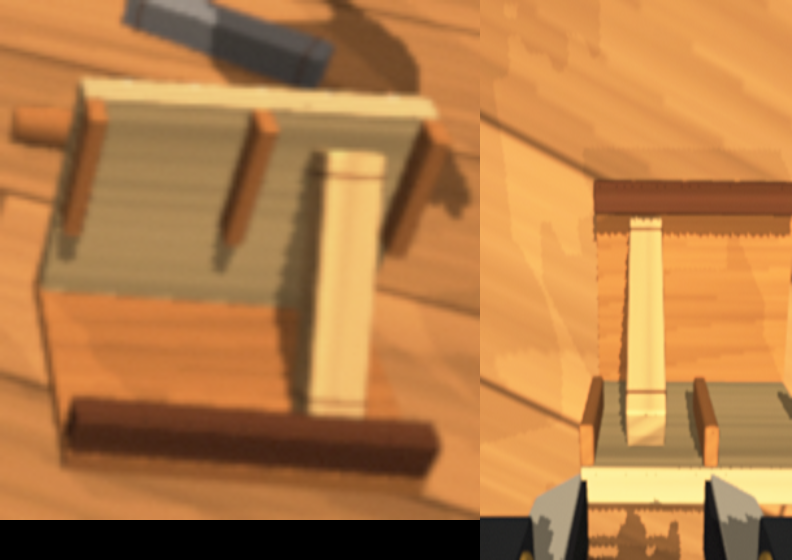

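```bash
python3 -m crank '[{"dx":-1,"dy":36.4,"dz":20.8,"spin":0.929},{"dx":-1,"dy":36.4,"dz":20.8,"spin":0.929},{"dx":-1,"dy":36.4,"dz":20.8,"spin":0.929},{"dx":-1,"dy":36.4,"dz":20.8,"spin":0.929},{"dx":-1,"dy":36.4,"dz":20.8,"spin":0.929},{"dx":-1,"dy":36.4,"dz":20.8,"spin":0.929},{"dx":-1,"dy":36.4,"dz":20.8,"spin":0.929},{"dx":-1,"dy":36.4,"dz":20.8,"spin":0.929},{"dx":-1,"dy":36.4,"dz":20.8,"spin":0.929},{"dx":-1,"dy":36.4,"dz":20.8,"spin":0.929},{"dx":-1,"dy":36.4,"dz":20.8,"spin":0.929},{"dx":-1,"dy":36.4,"dz":20.8,"spin":0.929},{"dx":-1,"dy":36.4,"dz":20.8,"spin":0.929},{"dx":-1,"dy":36.4,"dz":20.8,"spin":0.929},{"dx":-1,"dy":36.4,"dz":20.8,"spin":0.929}]' 53
python3 - <<'E'
from h import *
go(433.1,-42.8,145,4)
w=snap('wrist'); cv2.imwrite('pics/w28.png',w['frame'])
c=np.array([450.3,-54.8,28]); a=np.radians(145); u=np.array([np.cos(a),np.sin(a),0]); n=np.array([-u[1],u[0],0])
print(np.round(proj(w,[c+s*70*u+t*14*n for s,t in((1,1),(1,-1),(-1,-1),(-1,1))])))
E
```

```text
time: 40.0
tool_pos: [433.6, -41.3, 294.3]
tcp_rot: [-0.011, 1.57, 2.522]
contact_force: [0.6, 0.2, 0.1]
grip_width: 48.9
go(433,-43,4): dx 29.03 dy 0.15 dz -0.04 spin 0.002 or -3.139 (half)  head 145.1 tcp [433.6 -41.3 294.3] j1 -0.27 j6 1.91 F [0.6 0.2 0.1] w 48.9 t 40.00
[[329. 194.]
 [306. 194.]
 [306.  77.]
 [330.  77.]]
```

View pics/w28.png

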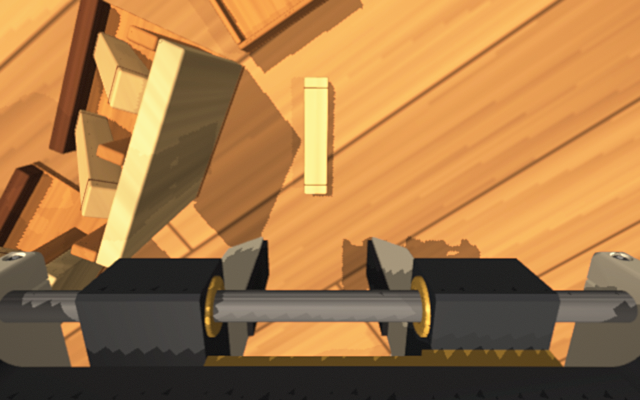

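```bash
python3 -m crank '[{"dx":10,"dy":0.1,"dz":0,"spin":0},{"dx":18,"dy":0.1,"dz":0,"spin":0},{"dx":24,"dy":0.1,"dz":0,"spin":0},{"dx":27,"dy":0.1,"dz":0,"spin":0},{"dx":28.2,"dy":0.1,"dz":0,"spin":0},{"dx":28.9,"dy":0.1,"dz":0,"spin":0},{"dx":28.9,"dy":0.1,"dz":0,"spin":0},{"dx":28.9,"dy":0.1,"dz":0,"spin":0},{"dx":28.9,"dy":0.1,"dz":0,"spin":0},{"dx":28.9,"dy":0.1,"dz":0,"spin":0},{"dx":28.9,"dy":0.1,"dz":0,"spin":0}]'; python3 -m crank '[{"dx":0,"dy":0,"dz":0,"spin":0},{"dx":0,"dy":0,"dz":0,"spin":0},{"dx":0,"dy":0,"dz":0,"spin":0},{"dx":0,"dy":0,"dz":0,"spin":0},{"dx":0,"dy":0,"dz":0,"spin":0},{"dx":0,"dy":0,"dz":0,"spin":0},{"dx":0,"dy":0,"dz":0,"spin":0}]' 0;  python3 -m crank '[{"dx":-10,"dy":0,"dz":0,"spin":0},{"dx":-20,"dy":0,"dz":0,"spin":0},{"dx":-28,"dy":0,"dz":0,"spin":0},{"dx":-28,"dy":0,"dz":0,"spin":0},{"dx":-28,"dy":0,"dz":0,"spin":0},{"dx":-28,"dy":0,"dz":0,"spin":0},{"dx":-28,"dy":0,"dz":0,"spin":0},{"dx":-28,"dy":0,"dz":0,"spin":0},{"dx":-28,"dy":0,"dz":0,"spin":0}]'
python3 - <<'E'
from h import *
p=(SHAL@np.array([40,46,0,1]))[:2]
go(*p,198.2,280)
E
```

```text
time: 40.97
tool_pos: [433.1, -42.9, 6.0]
tcp_rot: [-2.634, 1.571, -0.102]
contact_force: [-0.4, -0.2, 1.6]
grip_width: 48.8
time: 41.55
tool_pos: [433.2, -43.5, 6.1]
tcp_rot: [-2.597, 1.57, -0.067]
contact_force: [-0.6, 0.9, 5.6]
grip_width: 27.8
time: 42.3
tool_pos: [433.3, -43.7, 286.8]
tcp_rot: [-2.843, 1.567, -0.312]
contact_force: [-0.4, 0.1, -0.8]
grip_width: 27.6
go(563,286,280): dx 0.68 dy -34.42 dz 8.30 spin -0.929 or 2.213 (half)  head 145.0 tcp [433.3 -43.7 286.8] j1 -0.28 j6 1.91 F [-0.4  0.1 -0.8] w 27.6 t 42.30
```

```bash
python3 -m crank '[{"dx":0.7,"dy":-34.4,"dz":8.3,"spin":-0.929},{"dx":0.7,"dy":-34.4,"dz":8.3,"spin":-0.929},{"dx":0.7,"dy":-34.4,"dz":8.3,"spin":-0.929},{"dx":0.7,"dy":-34.4,"dz":8.3,"spin":-0.929},{"dx":0.7,"dy":-34.4,"dz":8.3,"spin":-0.929},{"dx":0.7,"dy":-34.4,"dz":8.3,"spin":-0.929},{"dx":0.7,"dy":-34.4,"dz":8.3,"spin":-0.929},{"dx":0.7,"dy":-34.4,"dz":8.3,"spin":-0.929},{"dx":0.7,"dy":-34.4,"dz":8.3,"spin":-0.929},{"dx":0.7,"dy":-34.4,"dz":8.3,"spin":-0.929},{"dx":0.7,"dy":-34.4,"dz":8.3,"spin":-0.929},{"dx":0.7,"dy":-34.4,"dz":8.3,"spin":-0.929},{"dx":0.7,"dy":-34.4,"dz":8.3,"spin":-0.929},{"dx":0.7,"dy":-34.4,"dz":8.3,"spin":-0.929},{"dx":0.7,"dy":-34.4,"dz":8.3,"spin":-0.929}]'
python3 - <<'E'
from h import *
p=(SHAL@np.array([64,46,0,1]))[:2]
go(*p,198.2,168)
look(SHAL,'z29',(180,310,420,540))
E
```

```text
time: 43.55
tool_pos: [562.3, 284.8, 279.1]
tcp_rot: [2.806, 1.57, -0.019]
contact_force: [0.5, 0.4, -0.3]
grip_width: 28.0
go(540,278,168): dx 11.11 dy -0.08 dz 2.32 spin -0.001 or 3.140 (half)  head -161.9 tcp [562.3 284.8 279.1] j1 0.35 j6 1.60 F [ 0.5  0.4 -0.3] w 28.0 t 43.55
go(0,0,None): dx 0.00 dy 9.57 dz 62.30  head -161.9 tcp [562.3 284.8 279.1] j1 0.35 j6 1.60 F [ 0.5  0.4 -0.3] w 28.0 t 43.55
tcp rack [[ 40.8  46.8 279.1]]
```

View pics/z29.png

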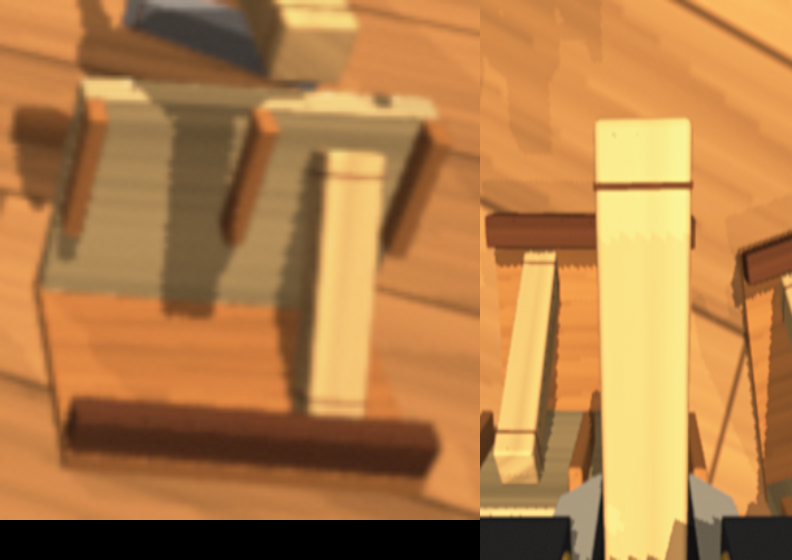

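```bash
python3 -m crank '[{"dx":0,"dy":-0.1,"dz":2.3,"spin":0},{"dx":4,"dy":-0.1,"dz":2.3,"spin":0},{"dx":8,"dy":-0.1,"dz":2.3,"spin":0},{"dx":10,"dy":-0.1,"dz":2.3,"spin":0},{"dx":11,"dy":-0.1,"dz":2.3,"spin":0},{"dx":11,"dy":-0.1,"dz":2.3,"spin":0},{"dx":11,"dy":-0.1,"dz":2.3,"spin":0},{"dx":11,"dy":-0.1,"dz":2.3,"spin":0}]'; 
python3 -c "
from h import *
p=(SHAL@np.array([64,46,0,1]))[:2]
go(*p,198.2,103)"
python3 -m crank '[{"dx":0.5,"dy":0,"dz":0,"spin":0},{"dx":1,"dy":0,"dz":0,"spin":0},{"dx":1.5,"dy":0,"dz":0,"spin":0},{"dx":2,"dy":0,"dz":0.1,"spin":0},{"dx":2.5,"dy":0,"dz":0.1,"spin":0},{"dx":3,"dy":0,"dz":0.1,"spin":0},{"dx":3.5,"dy":0,"dz":0.2,"spin":0},{"dx":4,"dy":0,"dz":0.2,"spin":0},{"dx":4.5,"dy":0,"dz":0.2,"spin":0},{"dx":5,"dy":0,"dz":0.2,"spin":0},{"dx":5.5,"dy":0,"dz":0.2,"spin":0},{"dx":6,"dy":0,"dz":0.2,"spin":0},{"dx":6.5,"dy":0,"dz":0.3,"spin":0},{"dx":6.5,"dy":0,"dz":0.3,"spin":0}]'
python3 -c "
from h import *
look(SHAL,'z30',(180,310,420,540))"
```

```text
time: 44.32
tool_pos: [541.4, 279.9, 170.9]
tcp_rot: [-3.118, 1.567, 0.341]
contact_force: [-0.2, -0.4, -0.6]
grip_width: 27.4
go(540,278,103): dx 6.79 dy 0.11 dz 0.18 spin 0.000 or -3.142 (half)  head -161.8 tcp [541.4 279.9 170.9] j1 0.35 j6 1.60 F [-0.2 -0.4 -0.6] w 27.4 t 44.32
time: 45.48
tool_pos: [539.5, 279.3, 104.5]
tcp_rot: [-3.115, 1.565, 0.344]
contact_force: [5.9, 2.5, -0.5]
grip_width: 27.8
go(0,0,None): dx 0.00 dy 9.69 dz 59.98  head -161.8 tcp [539.5 279.3 104.5] j1 0.35 j6 1.60 F [ 5.9  2.5 -0.5] w 27.8 t 45.48
tcp rack [[ 64.2  44.9 104.5]]
```

View pics/z30.png

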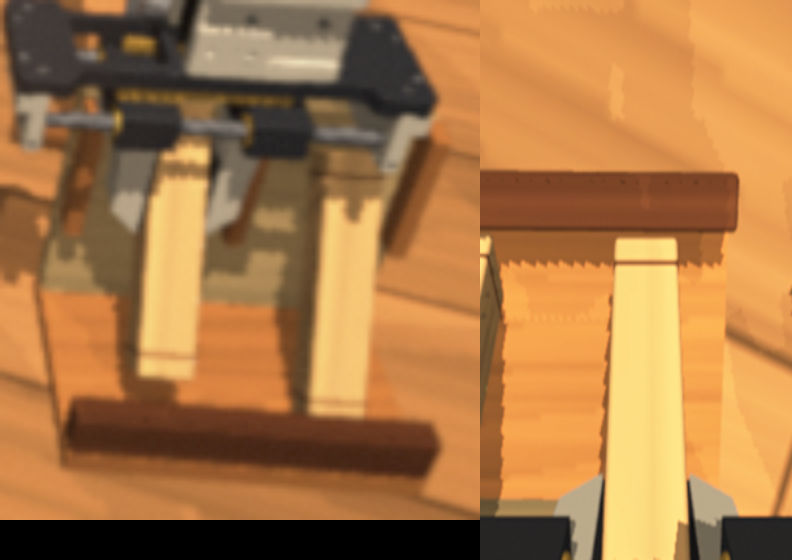

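```bash
python3 -m crank '[{"dx":0.4,"dy":0,"dz":0.2,"spin":0},{"dx":0.8,"dy":0,"dz":0.2,"spin":0},{"dx":1.2,"dy":0,"dz":0.1,"spin":0},{"dx":1.4,"dy":0,"dz":-0.2,"spin":0},{"dx":1.5,"dy":0,"dz":-0.4,"spin":0},{"dx":1.6,"dy":0,"dz":-0.6,"spin":0},{"dx":1.7,"dy":0,"dz":-0.8,"spin":0},{"dx":1.8,"dy":0,"dz":-0.9,"spin":0},{"dx":1.8,"dy":0,"dz":-0.9,"spin":0}]'
python3 -c "
from h import *
look(SHAL,'z31',(180,310,420,540))"
```

```text
time: 46.33
tool_pos: [542.5, 280.5, 84.4]
tcp_rot: [0.022, 1.562, -2.801]
contact_force: [-7.7, -2.3, 1.8]
grip_width: 27.7
go(0,0,None): dx 0.00 dy 9.68 dz 60.30  head -161.8 tcp [542.5 280.5  84.4] j1 0.35 j6 1.60 F [-7.7 -2.3  1.8] w 27.7 t 46.33
tcp rack [[61.1 44.7 84.4]]
```

View pics/z31.png

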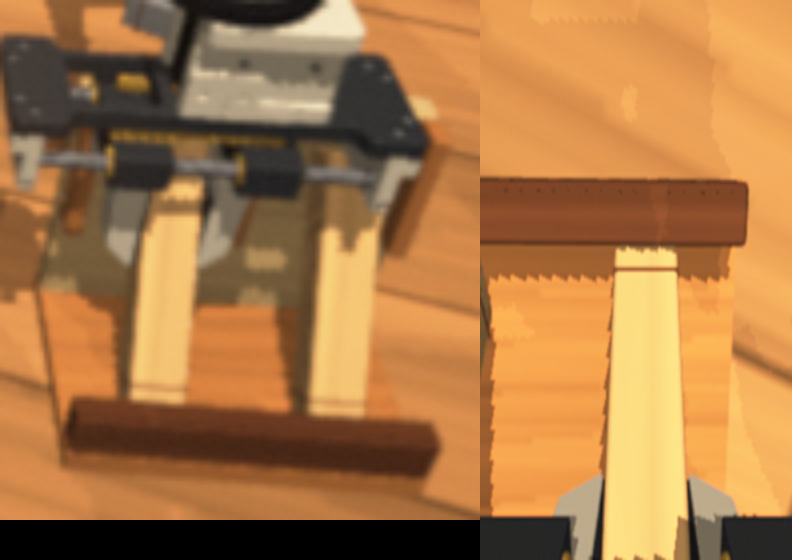

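```bash
python3 -m crank '[{"dx":0,"dy":0,"dz":0,"spin":0},{"dx":0,"dy":0,"dz":0,"spin":0},{"dx":0,"dy":0,"dz":0,"spin":0},{"dx":0,"dy":0,"dz":0,"spin":0},{"dx":0,"dy":0,"dz":0,"spin":0}]' 48
python3 -m crank '[{"dx":-3,"dy":0,"dz":0,"spin":0},{"dx":-7,"dy":0,"dz":0,"spin":0},{"dx":-20,"dy":0,"dz":0,"spin":0},{"dx":-20,"dy":0,"dz":0,"spin":0},{"dx":-20,"dy":0,"dz":0,"spin":0},{"dx":-20,"dy":0,"dz":0,"spin":0},{"dx":-20,"dy":0,"dz":0,"spin":0},{"dx":-20,"dy":0,"dz":0,"spin":0}]'
python3 - <<'E'
from h import *
c,w=look(SHAL,'z32',(180,310,420,540))
cv2.imwrite('pics/s32.png',c['frame'])
cs=snap('side');cv2.imwrite('pics/side32.png',cs['frame'])
go(525,60)
E
```

```text
time: 46.85
tool_pos: [546.2, 281.5, 85.8]
tcp_rot: [3.138, 1.57, 0.314]
contact_force: [0.1, -1.0, 0.9]
grip_width: 43.8
time: 47.52
tool_pos: [545.7, 281.3, 285.1]
tcp_rot: [0.212, 1.57, -2.612]
contact_force: [-0.2, -0.8, 0.3]
grip_width: 44.1
go(0,0,None): dx 0.00 dy 9.68 dz 60.62  head -161.8 tcp [545.7 281.3 285.1] j1 0.35 j6 1.60 F [-0.2 -0.8  0.3] w 44.1 t 47.52
tcp rack [[ 57.7  44.9 285.1]]
go(525,60,None): dx 0.00 dy 20.38 dz 8.82  head -161.8 tcp [545.1 281.2 283.4] j1 0.35 j6 1.60 F [-0.6 -0.7  0.7] w 43.9 t 47.67
```

View pics/z32.png

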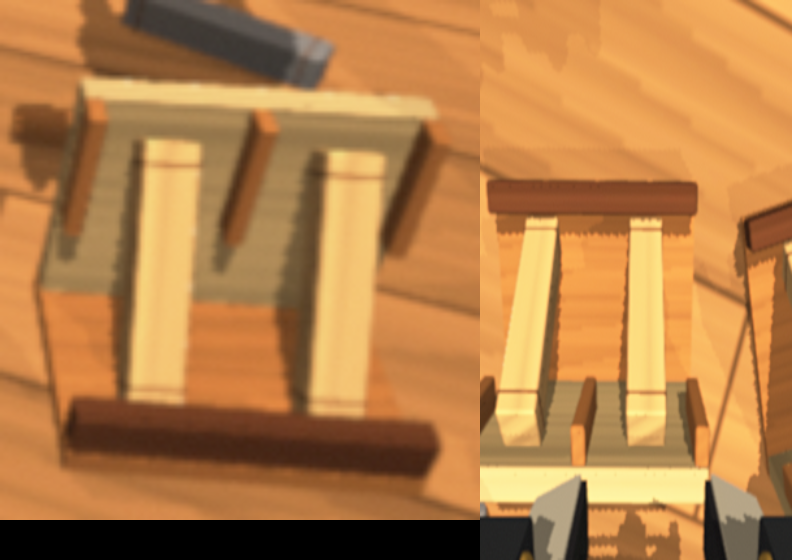

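View pics/s32.png

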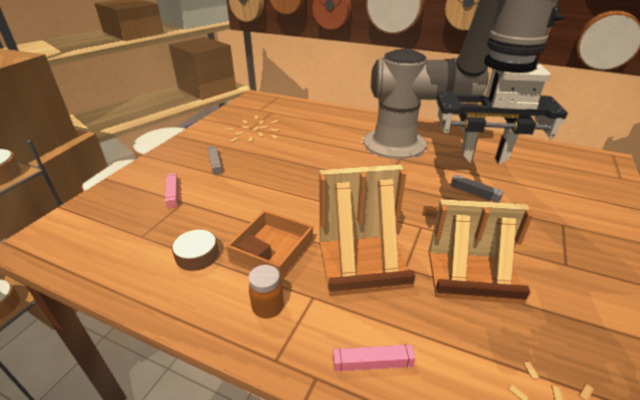

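View pics/side32.png

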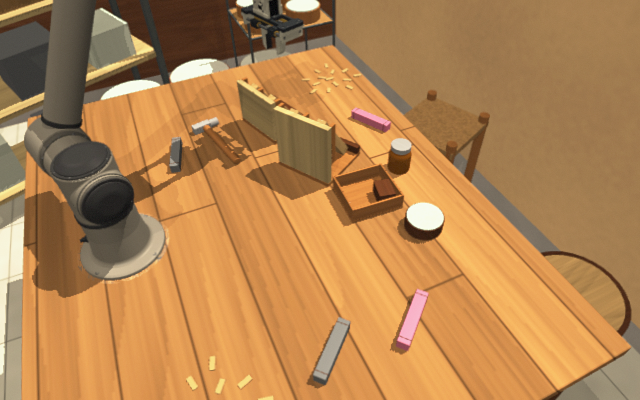

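Run:
```python
import cv2,numpy as np
a=cv2.imread('pics/s32.png')[205:280,220:320];b=cv2.imread('pics/side32.png')[150:225,325:415]
cv2.imwrite('pics/t.png',np.hstack([cv2.resize(a,(400,300)),cv2.resize(b,(360,300))]))
from h import *
c=snap('scene');s=snap('side')
# centre of top of block seen in both
```

```text
(no output)
```

View pics/t.png

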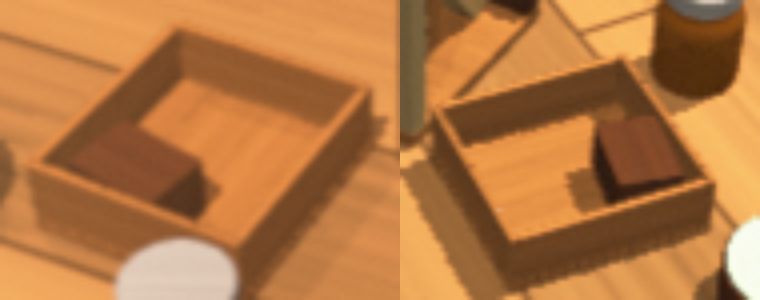

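Run:
```python
from h import *
c=snap('scene'); f=cv2.resize(c['frame'][155:305,310:535],None,fx=3.5,fy=3.5,interpolation=2)
th=np.radians(55);u=np.array([np.cos(th),0,np.sin(th)]);n=np.array([-np.sin(th),0,np.cos(th)]);v=np.array([0,1,0])
for M,C,h,ys in((DEEP,(68.8,101.9),100,(-46,45)),(SHAL,(51.6,77.4),70,(-46.3,45))):
    for y in ys:
        P=[(M@np.r_[np.array([C[0],y,C[1]])+s*h*u+14*n+t*14*v,1])[:3] for s,t in((-1,-1),(-1,1),(1,1),(1,-1))]
        q=((proj(c,P)-(310,155)+.5)*3.5-.5).astype(np.int32); cv2.polylines(f,[q],True,(255,0,0),1)
cv2.imwrite('pics/chk.png',f)
```

```text
(no output)
```

View pics/chk.png

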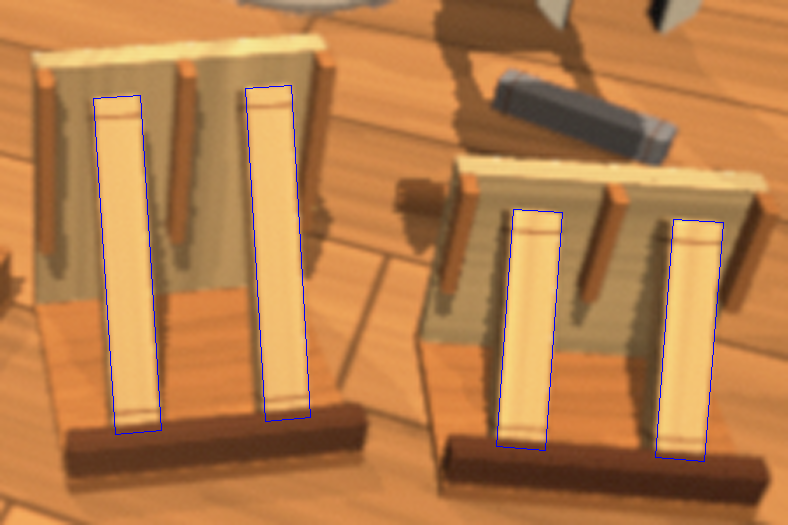

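```bash
python3 -c "
from plant import bot
print(bot.close_job())"
```

```text
the job is handed in; nothing more can be done
None
```

I handed the job in at about 48 s of the 210 s allowed. Both long blanks lean in the deep rack and both short ones in the shallow rack, one to a bay. The only offcut present, which was in the shallow rack, is in the scrap tray. The tool could only point straight down, so I tilted each blank in the grip by lowering it over the board's top edge, then set its foot at the stop and let go.

- **Blanks:** in the final scene picture, the ideal 55-degree outlines drawn over all four blanks matched to within about a pixel. The last few millimetres of each foot are hidden behind the stop. From the wrist camera, one long and one short blank's foot came out about 3 mm off the computed place. I put that down to my rack estimate, and it is inside the 9 mm tolerance.
- **Offcut:** it shifted a few centimetres inside the tray after I released it, apparently the random knock. The last views show it in a corner against the tray wall and below the rim.
- **Bystanders:** the drum, jar and hammer look to be where they started in the last pictures. I did not measure them. At hand-in the arm was clear of everything, with no force reading above noise.
- **Failed first try:** the first close on the offcut was too short, so the gripper came up empty. It did not move the block, and the second try held.

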